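# Close up the seasoning caddy and clip its lid down

### The job

It is closing time at the pizza counter: stand every small brass-capped glass shaker upright in the caddy, one to a cell, then set the lid squarely on the caddy so that both steel eyes come up through its slots and it lies flat on its seat. Then lock it: press the two snap hooks over the eyes, one hook on each eye, so that a leg of the eye is caught inside the hook and the sprung gate has shut behind it, and leave them there. Leave the steel tin among them where it stands.

Things in the scene. Friction and masses are not known exactly. Their poses are not given: they have to be found in the camera images.
- caddy: Open aluminium crate fixed to the counter, 150 mm (own x) x 148 mm (y); origin: centre of its underside, z up. Floor 6 mm thick. 2 x 2 cells, each 58 (x) x 65 mm (y), centred at x = -40 and 24, y = -35.5 and 35.5 mm. Near and side walls reach z = 30 mm, dividers 26 mm. A tall wooden rail runs along its +x side with two steel staple eyes on it; a wooden post stands in each -x corner.
- caddy_seat (a point): Centre of the lid's seat, 78 mm above the caddy's origin; axes as the caddy's. The lid rests on the rail (22 mm thick, x = 53 to 75 mm, full width) and on the two corner posts (12 x 14 mm). The lid's origin and axes coincide with this point's when it is seated.
- lid: Loose aluminium lid, 150 (own x) x 148 (y) x 6 mm, 0.28 kg, flat on the counter. Origin: centre of its underside, z up. Two slots, 14 (x) x 44 mm (y), centred at x = 62, y = 45 and -45 mm, let the eyes through with 3.5 mm to spare each side when its x axis points as the caddy's does. Black bar handle on top: x = -36 to 28 mm, 14 mm wide in y, z = 6 to 32 mm.
- eye_left_outer (a point): On the axis of the outer leg of the left (+y) eye: caddy x = 62, y = 60, z = 90 mm, which is 6 mm above the seated lid's top; axes as the caddy's. Each eye is an upright hoop of 7 mm round bar in the caddy's y-z plane, legs 30 mm apart between centres (23 mm clear); its top bar's outer top is at caddy z = 115 mm, leaving 24 mm of free height over the lid.
- eye_left_inner (a point): The same point on the inner leg of the left eye, caddy y = 30 mm.
- eye_right_inner (a point): The same point on the inner leg of the right (-y) eye, caddy y = -30 mm.
- eye_right_outer (a point): The same point on the outer leg of the right eye, caddy y = -60 mm.
- hook_a: Loose steel snap hook, 12 mm thick, 70 g, lying flat. Origin: middle of its basket, on the underside; z up, x out of the mouth. Tail to grip: bar 14 mm wide (y), 12 mm high, x = -64 to -22 mm (a ring, seen only, on its end reaches -81). Basket: two arms of 7 mm round bar at y = 13.5 and -13.5, joined at x = -22.5, running to x = 22 mm; 20 mm clear inside, 38 mm outside at most.
- hook_a_gate (a joint): Brass gate across that hook's mouth, rad: 0 shut (its spring holds 0.03 N m, plus 0.03 per rad), up to 1.2 swung inward. A 4.4 mm bar hinged at hook x = 16, y = 11.5, reaching y = -9 mm; opens only inward (-x). Push the hook along its x on an upright eye leg (y within 4 mm): it gives way at 3 to 8 N and shuts behind the leg once that is at x = -5 mm or deeper (-15 is the bottom).
- hook_b: Loose steel snap hook, 12 mm thick, 70 g, lying flat. Origin: middle of its basket, on the underside; z up, x out of the mouth. Tail to grip: bar 14 mm wide (y), 12 mm high, x = -64 to -22 mm (a ring, seen only, on its end reaches -81). Basket: two arms of 7 mm round bar at y = 13.5 and -13.5, joined at x = -22.5, running to x = 22 mm; 20 mm clear inside, 38 mm outside at most.
- hook_b_gate (a joint): Brass gate across that hook's mouth, rad: 0 shut (its spring holds 0.03 N m, plus 0.03 per rad), up to 1.2 swung inward. A 4.4 mm bar hinged at hook x = 16, y = 11.5, reaching y = -9 mm; opens only inward (-x). Push the hook along its x on an upright eye leg (y within 4 mm): it gives way at 3 to 8 N and shuts behind the leg once that is at x = -5 mm or deeper (-15 is the bottom).
- shaker0: Loose small glass seasoning shaker: body 48 mm across and 44 mm high, brass cap 30 mm across from z = 44 to 66 mm, 66 mm tall in all, about 120 g; origin at the centre of its underside, z up. Two to four of these shakers are there (None if absent).
- shaker1: Loose small glass seasoning shaker: body 48 mm across and 44 mm high, brass cap 30 mm across from z = 44 to 66 mm, 66 mm tall in all, about 120 g; origin at the centre of its underside, z up. Two to four of these shakers are there (None if absent).
- shaker2: Loose small glass seasoning shaker: body 48 mm across and 44 mm high, brass cap 30 mm across from z = 44 to 66 mm, 66 mm tall in all, about 120 g; origin at the centre of its underside, z up. Two to four of these shakers are there (None if absent).
- shaker3: Loose small glass seasoning shaker: body 48 mm across and 44 mm high, brass cap 30 mm across from z = 44 to 66 mm, 66 mm tall in all, about 120 g; origin at the centre of its underside, z up. Two to four of these shakers are there (None if absent).
- tin: Bystander: small steel tin 44 mm across, 45 mm high. Origin at the centre of its underside. To be left where it stands.
There are look-alikes about, which are no part of the job. Leave any green or pink look-alike of the hook_b alone.

How it is judged (in metres and radians):
On the way, in this order (a step that is already met when the one before it is completed fails the run):
1. every shaker present stands upright in a cell of the caddy (x of shaker0 in the frame of caddy between -0.069 and 0.053 m and y of shaker0 in the frame of caddy between -0.068 and 0.068 m and z of shaker0 in the frame of caddy between 0.002 and 0.012 m and angle between each of shaker0, shaker1, shaker2, shaker3's own z axis and vertical below 0.15 rad and x of shaker1 in the frame of caddy between -0.069 and 0.053 m and y of shaker1 in the frame of caddy between -0.068 and 0.068 m and z of shaker1 in the frame of caddy between 0.002 and 0.012 m and x of shaker2 in the frame of caddy between -0.069 and 0.053 m and y of shaker2 in the frame of caddy between -0.068 and 0.068 m and z of shaker2 in the frame of caddy between 0.002 and 0.012 m and x of shaker3 in the frame of caddy between -0.069 and 0.053 m and y of shaker3 in the frame of caddy between -0.068 and 0.068 m and z of shaker3 in the frame of caddy between 0.002 and 0.012 m), for 0.2 s.
2. the lid lies flat and square on the caddy's seat, the eyes through its slots (x of lid in the frame of caddy between -0.005 and 0.005 m and y of lid in the frame of caddy between -0.005 and 0.005 m and z of lid in the frame of caddy between 0.0755 and 0.081 m and angle between the x axis of lid and the x axis of caddy, either way round below 0.07 rad and angle between lid's own z axis and vertical below 0.04 rad), for 0.2 s.
3. each eye has a snap hook clipped on it, gate shut (((((x of eye_left_outer in the frame of hook_a between -0.02 and 0.0125 m and y of eye_left_outer in the frame of hook_a between -0.0115 and 0.0115 m and z of eye_left_outer in the frame of hook_a between -0.012 and 0.022 m) or (x of eye_left_inner in the frame of hook_a between -0.02 and 0.0125 m and y of eye_left_inner in the frame of hook_a between -0.0115 and 0.0115 m and z of eye_left_inner in the frame of hook_a between -0.012 and 0.022 m)) and ((x of eye_right_outer in the frame of hook_b between -0.02 and 0.0125 m and y of eye_right_outer in the frame of hook_b between -0.0115 and 0.0115 m and z of eye_right_outer in the frame of hook_b between -0.012 and 0.022 m) or (x of eye_right_inner in the frame of hook_b between -0.02 and 0.0125 m and y of eye_right_inner in the frame of hook_b between -0.0115 and 0.0115 m and z of eye_right_inner in the frame of hook_b between -0.012 and 0.022 m))) or (((x of eye_right_outer in the frame of hook_a between -0.02 and 0.0125 m and y of eye_right_outer in the frame of hook_a between -0.0115 and 0.0115 m and z of eye_right_outer in the frame of hook_a between -0.012 and 0.022 m) or (x of eye_right_inner in the frame of hook_a between -0.02 and 0.0125 m and y of eye_right_inner in the frame of hook_a between -0.0115 and 0.0115 m and z of eye_right_inner in the frame of hook_a between -0.012 and 0.022 m)) and ((x of eye_left_outer in the frame of hook_b between -0.02 and 0.0125 m and y of eye_left_outer in the frame of hook_b between -0.0115 and 0.0115 m and z of eye_left_outer in the frame of hook_b between -0.012 and 0.022 m) or (x of eye_left_inner in the frame of hook_b between -0.02 and 0.0125 m and y of eye_left_inner in the frame of hook_b between -0.0115 and 0.0115 m and z of eye_left_inner in the frame of hook_b between -0.012 and 0.022 m)))) and value of joint each of hook_a_gate, hook_b_gate below 0.15 rad), for 0.2 s.
At the end, for the whole second after the job is handed in: Every shaker present stands upright (within 0.15 rad) on the floor of a cell; the lid lies flat on its seat within 5 mm and 0.07 rad of square with the caddy; one snap hook is on each eye with a leg of the eye inside its basket and its gate shut (below 0.15 rad); everything is at rest (all of step 1 and all of step 2 and all of step 3 and linear speed of each of shaker0, shaker1, shaker2, shaker3, lid, hook_a, hook_b below 0.02 m/s); the robot touches nothing.
It fails at once if the tin is pushed more than 4 cm from its place (distance of tin from where it was at the start of the episode above 0.04 m).
Of shaker0, shaker1, shaker2, shaker3 only 2 to 4 are there at a start; the rules pass over those that are not, and their reading is None.
At some moment in a run one of shaker0, shaker1, shaker2, shaker3, hook_a, hook_b may be knocked a few centimetres aside while the robot is not near it.
It also fails if it takes over 210 s, if anything falls off the work surface, if the arm or the gripper's body presses on something with over 40 N, if the wrist force passes 120 N, or if a joint passes its speed limit or range.

### The arm

A 6-joint arm with a two-finger parallel gripper is mounted at the origin on the work surface. World frame = base frame: x ahead of the robot, y to its left, z up, the work surface at z = 0. Lengths are in mm, angles in degrees, forces in N, time in s.
With the tool pointing down it reaches from about 350 to 925 mm from the base axis. Payload 6.4 kg.
Tool frame: the origin (TCP) lies at the very end of the fingers, on their centre line; the grasp point (between the pads) lies 19 mm behind it; z points along the fingers, y is the line along which they close (so a half turn about z gives the same grasp; the last joint's range is limited). The gripper opens to 85 mm and grips with 20 to 120 N. Pads are 22 mm wide; open, the fingers measure 114 mm over their backs; the gripper's body (76 mm by 85 mm) begins 54 mm behind the grasp point. The pads swing forward as they close: fully open they stand 13 mm farther back than shut.
Start: joints at [63.879, 14.043, 89.255, -0, 76.702, -9.975], TCP at [180.752, 624.374, 201.89] pointing down, gripper open.
Joint ranges: [-179.41, 179.41], [-58.25, 129.5], [7.25, 145.43], [-54.29, 234.29], [11.92, 165.04], [-157.13, 157.13]. Speed limits (degrees/s): [147.25, 147.25, 180, 180, 180, 180].

### API

Orientations are given as [roll, pitch, yaw] about the fixed x, y, z axes, in that order (R = Rz(yaw) Ry(pitch) Rx(roll)).
In Python, from cell import arm gives the robot as it stands. The module is installed in compiled form; this text tells all that it offers.
- The arm moves only by the tool jog_arm, never from a script. Its argument "deltas" is a list of rows, each a list of 6 numbers: the shift along the world's x, y, z as a fraction of full scale, then the turn, a rotation vector about the world's x, y, z as a fraction of full scale. A call has exactly 8 rows; each row shifts and turns the commanded pose from where the row before left it; what a row does not reach is not made up. Full scale, the value 1, is 0.02 m for a shift and 6 degrees for a turn. A row lasts 1/8 s, in which the tool goes at most 62.5 mm and 10.7 degrees, less where a joint would pass 70% of its speed; a pose out of reach is approached as far as the arm can. A call with a number of a shift or a turn outside -1 to 1 is refused whole. A call with a gripper value outside its range is refused whole. "fingers" is the closure, from -1 (fully open) to 1 (shut), set as the call begins (left out, the last holds). The fingers move at their own pace and stop on an object; the grip force is fixed at half the most. Time passes only in rows, so rows that do not move let the fingers close, or fill a call up. It gives the time, the measured TCP pose, the force, the opening and the grip force at its end, in the units of the state.
- arm.read_state(): the state, without advancing time (a new reading comes with each control period).
- arm.snapshot(name): name is "side" or "top"; returns the picture (420x560x3 uint8, red, green, blue); there is no depth.
- arm.calibration(name): a dict with "intrinsics" (3x3 intrinsics, pixels), "view" (4x4, takes a point from world to camera coordinates). Camera axes: x right, y down, z forward; pixel columns grow to the right and rows downward; lengths in mm; the calibration is good to about 2 mm. A picture is of the moment at which its call begins. calibration takes no time and is no camera call.
- arm.job_done(): hands the job in; it is judged then, once.
Trained networks look in the newest picture that a camera, given by its name, has taken for a name from the list of things; names that differ only in an ending like _2 or _b are one class to them, and where a whole thing is asked for, a point or a joint stands for the part that bears it (a point fixed in the world has none). Each returns a list of dicts, best first, with "confidence" (0 to 1); they miss things now and then, are a little off and sometimes report something else, mostly with a low value. They report only what shows in the picture. A call takes as long as a camera call. They do not tell look-alikes from the thing itself.
- arm.find_in(camera, target): "centre" ([row, column] in pixels, amid what is visible of it).
- arm.cut_out(camera, target): "region" (420x560 bool, what is visible of it) and "centre" ([row, column] in pixels, amid what is visible of it).
- arm.mark_of(camera, target): "centre" ([row, column] in pixels: a listed point, or the origin of a listed thing).
The state is a dict: "t": time; "joint_positions": joint angles; "qvel": joint speeds; "effort": joint torques, N m; "eef_pos": TCP position; "orientation": TCP orientation; "force": force on the tool from outside, world axes, zero at the start; "moment": the same for the moment, N m; "grip_width": finger opening in mm; "grip_force": force on a finger pad.
Only numpy, scipy, OpenCV 4.12 (cv2) and the standard library are available. Lean on these libraries where they do the work, as an engineer would, in place of code of your own. Each camera call takes 0.05 s, during which the arm holds its last target. There are 200 camera calls.

## Working session

There is one attempt and no reset: what is moved stays moved. The work goes in short steps, Python scripts to look and compute and a tool call to move; the robot and the scene stay as the last step left them, time stands still between calls to the robot, and variables do not carry over. Pictures are saved under pics/ and viewed, at most 14 in all, crops included, and the job is handed in when it is done.

Besides the shell and the picture viewer there is one more tool, called after "Request:" by a JSON object that holds its "method" and its "body", one argument or row to a line. jog_arm: Moves the arm, as the interface text tells. Shift numbers are shares of 0.02 m and turn numbers shares of 6 degrees, none past 1 either way. Its arguments: {"type":"object","properties":{"deltas":{"type":"array","items":{"type":"array","items":{"type":"number"}}},"fingers":{"type":"number"}},"required":["deltas"]}

```bash
mkdir -p pics
cat > h.py <<'E'
import numpy as np, cv2
from cell import arm
def ray(cam,rc):
    c=arm.calibration(cam);K=np.array(c["intrinsics"]);V=np.array(c["view"])
    d=V[:3,:3].T@np.linalg.inv(K)@np.array([rc[1],rc[0],1.]);o=-V[:3,:3].T@V[:3,3]
    return o,d
def onz(cam,rc,z):
    o,d=ray(cam,rc);return o+d*(z-o[2])/d[2]
def proj(cam,p):
    c=arm.calibration(cam);K=np.array(c["intrinsics"]);V=np.array(c["view"])
    q=K@(V[:3,:3]@np.array(p,float)+V[:3,3]);return np.array([q[1]/q[2],q[0]/q[2]])
def tri(rc1,rc2):
    o1,d1=ray("top",rc1);o2,d2=ray("side",rc2);d1/=np.linalg.norm(d1);d2/=np.linalg.norm(d2)
    A=np.array([d1,-d2]).T;s=np.linalg.lstsq(A,o2-o1,rcond=None)[0]
    a=o1+s[0]*d1;b=o2+s[1]*d2;return (a+b)/2,np.linalg.norm(a-b)
def snap(cam,name=None,crop=None,scale=1):
    im=arm.snapshot(cam)
    if name:
        j=im if crop is None else im[crop[0]:crop[1],crop[2]:crop[3]]
        cv2.imwrite("pics/"+name+".png",cv2.resize(j[...,::-1],None,fx=scale,fy=scale,interpolation=cv2.INTER_CUBIC))
    return im
E
python3 - <<'E'
from h import *
np.set_printoptions(precision=1,suppress=True)
for c in("top","side"):
    snap(c,c+"0",scale=1.4)
    o,d=ray(c,[210,280]);print(c,o,d)
    for t in("caddy","caddy_seat","lid","hook_a","shaker0","tin"):
        for r in arm.mark_of(c,t):
            print(c,t,round(r["confidence"],2),np.array(r["centre"]),onz(c,r["centre"],78 if t=="caddy_seat" else 0))
print(arm.read_state())
E
```

```text
top [486.4 -22.7 989.8] [ 0.1  0.  -1. ]
top caddy 0.73 [258.1 371.4] [ 500.2 -209.4    0. ]
top caddy 0.24 [277.2 238.4] [453.4  75.2   0. ]
top caddy_seat 0.86 [265.5 378.9] [ 484.9 -209.5   78. ]
top lid 0.74 [264.  169.1] [478.2 225.    0. ]
top hook_a 0.9 [160.3 237.8] [708.6  85.2   0. ]
top hook_a 0.8 [278.1 301.4] [454.5 -59.6   0. ]
top hook_a 0.8 [167.  185.5] [691. 200.   0.]
top hook_a 0.68 [163.5 327.2] [ 705.6 -112.3    0. ]
top hook_a 0.61 [190.9 429. ] [ 649.3 -335.8    0. ]
top hook_a 0.21 [260.1 369.4] [ 495.9 -205.1    0. ]
top shaker0 0.64 [279.1 239.8] [449.5  72.1   0. ]
top tin 0.67 [211.3 275.1] [597.    0.1   0. ]
side [ 176.4 -457.9  742.3] [ 0.4  0.5 -0.8]
side caddy 0.63 [303.8 317.7] [ 489.4 -214.7    0. ]
side caddy_seat 0.67 [281.5 316.7] [ 486.7 -207.8   78. ]
side lid 0.78 [189.2 186.3] [471.8 212.7  -0. ]
side hook_a 0.79 [170.3 295.6] [711.6  82.9   0. ]
side hook_a 0.79 [215.2 349.5] [ 702.3 -106.4    0. ]
side hook_a 0.7 [243.7 320.9] [ 596.5 -118.5    0. ]
side hook_a 0.69 [294.3 422.5] [ 657.3 -339.5    0. ]
side hook_a 0.69 [267.4 252.7] [448.9 -65.7   0. ]
side hook_a 0.56 [152.2 255.3] [679.8 202.8   0. ]
side shaker0 0.58 [227.2 214.6] [453.3  72.8   0. ]
side shaker0 0.3 [269.4 358.4] [ 607.2 -216.2    0. ]
side tin 0.79 [213.9 284.6] [594.9  -3.7   0. ]
{'t': 0.7, 'joint_positions': array([ 63.9,  14. ,  89.3,   0. ,  76.7, -10. ]), 'qvel': array([-0.1, -0. , -0. , -0.1,  0.1, -0. ]), 'effort': array([ -0. , -42.9, -32.6,  -0. ,   0. ,  -0. ]), 'eef_pos': array([180.8, 624.4, 201.9]), 'orientation': array([180. ,   0. , 163.9]), 'force': array([ 0.4, -0.4,  0.5]), 'moment': array([-0., -0.,  0.]), 'grip_force': 0.0, 'grip_width': 85.48718661175914}
```

View pics/top0.png

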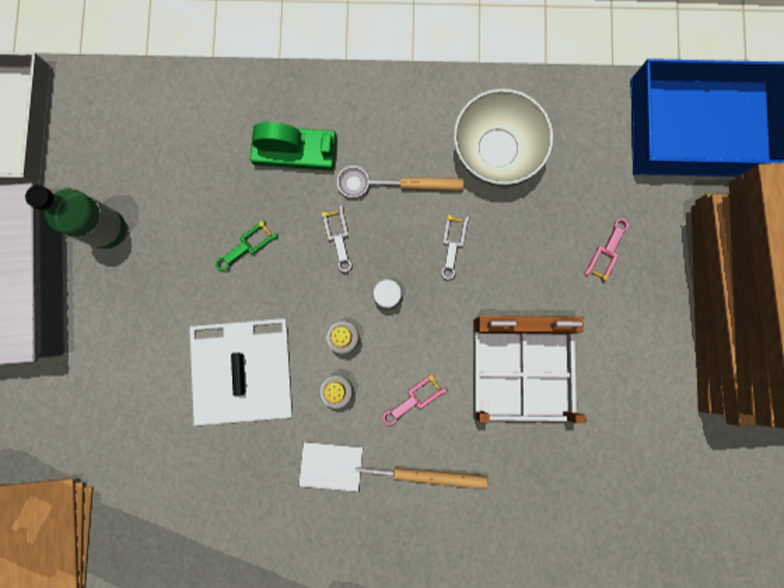

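View pics/side0.png

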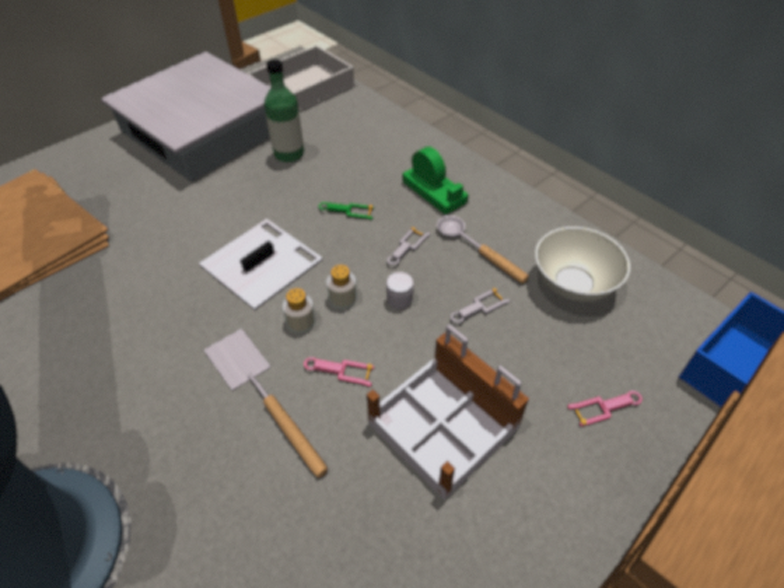

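The top view shows two brass-capped shakers at about (241,244) and (281,240), the tin at (210,276), the lid at (265,170) with its slots on the far side, and the caddy at (265,375) with its rail on the far side. Could be taken for a hook:
- grey at (160,238) and (163,327)
- green at (176,177)
- pink at (284,297) and (178,433)

I choose the two grey ones.

Run:
```python
from h import *
np.set_printoptions(precision=1,suppress=True)
im={c:snap(c) for c in("top","side")}
j=im["top"][140:290,225:345];cv2.imwrite("pics/crop1.png",cv2.resize(j[...,::-1],None,fx=4,fy=4,interpolation=cv2.INTER_CUBIC))
E_={}
for t in("eye_left_outer","eye_left_inner","eye_right_inner","eye_right_outer"):
    a=arm.mark_of("top",t);b=arm.mark_of("side",t)
    print(t,[(round(r["confidence"],2),onz("top",r["centre"],90)) for r in a[:2]],[(round(r["confidence"],2),onz("side",r["centre"],90)) for r in b[:2]])
    if a and b: print("  tri",*tri(a[0]["centre"],b[0]["centre"]))
def axis(cam,reg,z):
    p=np.array([onz(cam,rc,z)[:2] for rc in np.argwhere(reg)]);r=cv2.minAreaRect(p.astype(np.float32));return np.array([*r[0],*r[1],r[2]])
for c in("top","side"):
    for t,z in(("lid",6),("hook_a",6),("shaker0",33)):
        for r in arm.cut_out(c,t):
            m=r["region"]
            print(c,t,round(r["confidence"],2),np.array(r["centre"]),m.sum(),axis(c,m,z),im[c][m].mean(0))
for c in("top","side"):
    for t in("hook_a_gate","shaker0"):
        for r in arm.mark_of(c,t)[:6]: print(c,t,round(r["confidence"],2),np.array(r["centre"]),onz(c,r["centre"],6 if t[0]=="h" else 0))
```

```text
eye_left_outer [] [(0.55, array([ 554.1, -149.2,   90. ]))]
eye_left_inner [(0.72, array([ 559.7, -183.1,   90. ]))] [(0.66, array([ 550.8, -272.1,   90. ])), (0.56, array([ 554.2, -181.2,   90. ]))]
  tri [ 588.1 -223.3  -14. ] 57.76536951113393
eye_right_inner [(0.91, array([ 548.3, -246.1,   90. ]))] [(0.92, array([ 550.9, -240.6,   90. ])), (0.44, array([ 555.2, -177.2,   90. ]))]
  tri [ 547.2 -243.6   97.7] 1.52123789292053
eye_right_outer [(0.96, array([ 544.6, -268.8,   90. ]))] [(0.6, array([ 545. , -275.9,   90. ]))]
  tri [ 546.9 -272.5   83.1] 4.872338569128205Traceback (most recent call last):
  File "<stdin>", line 16, in <module>
  File "<stdin>", line 11, in axis
  File "h.py", line 8, in onz
    o,d=ray(cam,rc);return o+d*(z-o[2])/d[2]
        ~~~^^^^^^^^
  File "h.py", line 4, in ray
    c=arm.calibration(cam);K=np.array(c["intrinsics"]);V=np.array(c["view"])
ValueError: time passes only in moves, steps and waits
```

View pics/crop1.png

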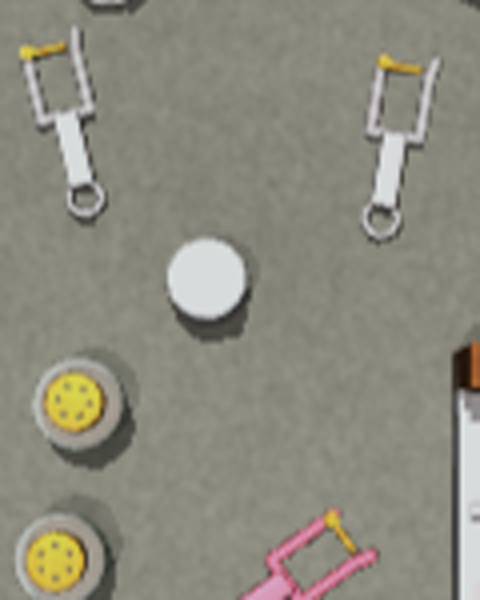

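The crop confirms two grey hooks with brass gates: hinge left at about (153,232) and (155,321), rings at (190,246) and (195,320). It also shows two shakers, with the tin between them and the hooks.

```bash
sed -i 's/^def ray/C={c:arm.calibration(c) for c in("top","side")}\ndef ray/; s/c=arm.calibration(cam)/c=C[cam]/' h.py
cat >> h.py <<'E'
def axis(cam,reg,z):
    p=np.array([onz(cam,rc,z)[:2] for rc in np.argwhere(reg)]);r=cv2.minAreaRect(p.astype(np.float32));return np.array([*r[0],*r[1],r[2]])
E
python3 - <<'E'
from h import *
np.set_printoptions(precision=1,suppress=True)
im={c:snap(c) for c in("top","side")}
for c in("top","side"):
    for t,z in(("lid",6),("hook_a",6),("shaker0",33)):
        for r in arm.cut_out(c,t):
            m=r["region"]
            print(c,t,round(r["confidence"],2),np.array(r["centre"]),m.sum(),axis(c,m,z),im[c][m].mean(0))
for c in("top","side"):
    for t in("hook_a_gate","shaker0"):
        for r in arm.mark_of(c,t)[:6]: print(c,t,round(r["confidence"],2),np.array(r["centre"]),onz(c,r["centre"],6 if t[0]=="h" else 0))
# colour blobs, top
hsv=cv2.cvtColor(im["top"],cv2.COLOR_RGB2HSV)
y=cv2.inRange(hsv,(20,140,120),(35,255,255));n,l,s,ce=cv2.connectedComponentsWithStats(y)
for i in range(1,n):
    if s[i,4]>3: print("brass",s[i,4],ce[i][::-1],onz("top",ce[i][::-1],66),onz("top",ce[i][::-1],6))
b=(im["top"].max(2)<50).astype(np.uint8)[220:310,130:220];n,l,s,ce=cv2.connectedComponentsWithStats(b)
for i in range(1,n):
    if s[i,4]>40: print("black",s[i,4],axis("top",np.pad(l==i,((220,0),(130,0))),32))
E
```

```text
top lid 0.79 [270.1 171.4] 4656 [475.9 218.3 150.6 148.8   5.7] [199.7 203.5 203.5]
top lid 0.27 [267.5 374.3] 5571 [ 489.5 -221.   160.5  168.1    0.4] [175.2 169.1 163.8]
top lid 0.22 [242.4 245.8] 431 [530.3  63.6  48.8  46.8  46.6] [165.6 157.2 107.6]
top hook_a 0.83 [175.5 175.6] 391 [670.5 222.7  35.4 101.   35. ] [ 58.9 129.2  61.4]
top hook_a 0.82 [180.7 433.5] 360 [ 674.7 -348.    35.5   96.6   63.1] [183.4 120.6 132.7]
top hook_a 0.76 [173.  325.3] 286 [ 681.5 -105.3   33.7   84.3   83.1] [174.1 170.8 164.5]
top hook_a 0.68 [284.7 291.9] 433 [437.6 -44.1  35.6 101.6  34.5] [182.  125.4 136.9]
top hook_a 0.67 [170.9 242.5] 271 [689.2  79.1  88.7  33.5   9.8] [175.4 173.8 171.5]
top shaker0 0.62 [279.  237.5] 393 [450.   67.5  44.   43.4  46.8] [171.6 159.5 105.2]
top shaker0 0.59 [241.9 247.2] 436 [529.6  61.8  46.   48.1   1.7] [164.9 156.5 107.4]
side lid 0.94 [191.  186.1] 2980 [475.7 217.  157.  158.1   4.6] [186.2 183.1 187.2]
side hook_a 0.93 [263.6 239.4] 339 [437.6 -44.3  34.6 105.   32.6] [181.7 113.9 130.9]
side hook_a 0.59 [291.9 436.4] 208 [ 672.9 -345.9   31.2   89.2   64.2] [193.6 119.6 140.9]
side hook_a 0.56 [148.2 249. ] 246 [671.1 216.3  39.8  90.4  38.4] [ 68.6 114.9  67.1]
side hook_a 0.49 [176.3 285.7] 133 [687.8  77.7  85.7  30.7  11.6] [154.6 144.4 145.5]
side hook_a 0.3 [294.7 321.2] 7658 [ 514.9 -193.8  209.   186.9    1.5] [142.2 130.7 127.2]
side shaker0 0.69 [221.7 212.7] 594 [448.9  66.1  90.5  46.6  60.2] [126.8 111.7  87.4]
side shaker0 0.55 [204.5 243.2] 570 [529.4  59.5  90.4  48.8  52.1] [123.3 109.4  86.4]Traceback (most recent call last):
  File "<stdin>", line 11, in <module>
ValueError: it knows: caddy, caddy_seat, eye_left_inner, eye_left_outer, eye_right_inner, eye_right_outer, hook, lid, shaker, tin
```

```bash
cat >> h.py <<'E'
def brass(im,cam="top"):
    hsv=cv2.cvtColor(im,cv2.COLOR_RGB2HSV)
    y=cv2.inRange(hsv,(18,120,110),(35,255,255));n,l,s,ce=cv2.connectedComponentsWithStats(y)
    return [(s[i,4],ce[i][::-1]) for i in range(1,n) if s[i,4]>3]
E
python3 - <<'E'
from h import *
np.set_printoptions(precision=1,suppress=True)
im={c:snap(c) for c in("top","side")}
for c in im:
    for n,rc in brass(im[c]): print(c,n,rc,onz(c,rc,66),onz(c,rc,6))
b=(im["top"].max(2)<50).astype(np.uint8)[220:310,130:220];n,l,s,ce=cv2.connectedComponentsWithStats(b)
for i in range(1,n):
    if s[i,4]>40: print("black",s[i,4],axis("top",np.pad(l==i,((220,0),(130,0))),32))
# caddy: wooden parts, steel eye tops
hsv=cv2.cvtColor(im["top"],cv2.COLOR_RGB2HSV)
w=cv2.inRange(hsv,(3,90,60),(18,255,255))[215:310,330:430];n,l,s,ce=cv2.connectedComponentsWithStats(w)
for i in range(1,n):
    if s[i,4]>20: print("wood",s[i,4],ce[i][::-1]+[215,330],onz("top",ce[i][::-1]+[215,330],78),axis("top",np.pad(l==i,((215,0),(330,0))),78))
j=im["top"][215:310,330:430];cv2.imwrite("pics/crop2.png",cv2.resize(j[...,::-1],None,fx=6,fy=6,interpolation=cv2.INTER_CUBIC))
E
```

```text
top 14 [129.9 291.2] [760.7 -30.8  66. ] [778.5 -31.3   6. ]
top 4 [129.8 300.8] [761.4 -50.6  66. ] [779.2 -52.4   6. ]
top 4 [130.5 297.5] [759.6 -43.9  66. ] [777.3 -45.2   6. ]
top 24 [152.4 234.7] [710.3  85.   66. ] [724.9  92.    6. ]
top 24 [155.9 323.5] [706.8 -98.5  66. ] [ 721.1 -103.4    6. ]
top 28 [162.1 188.6] [687.8 179.2  66. ] [700.9 192.3   6. ]
top 25 [196.  428.2] [ 627.9 -313.1   66. ] [ 637.1 -332.     6. ]
top 163 [240.1 243.1] [529.9  61.8  66. ] [532.7  67.3   6. ]
top 27 [272.1 309.4] [468.7 -72.9  66. ] [467.6 -76.1   6. ]
top 160 [279.8 238.5] [450.6  68.4  66. ] [448.3  74.3   6. ]
side 4 [  2.5 178.2] [944.5 950.8  66. ] [1012.7 1075.8    6. ]
side 6 [ 11.2 172.2] [890.6 906.6  66. ] [ 953.9 1027.7    6. ]
side 11 [148.5 264. ] [659.1 140.3  66. ] [701.9 193.4   6. ]
side 6 [164.8 296.8] [678.5  46.   66. ] [723.   90.7   6. ]
side 107 [194.1 242.5] [527.8  58.7  66. ] [558.9 104.5   6. ]
side 119 [211.2 211. ] [448.4  65.3  66. ] [472.5 111.7   6. ]
side 13 [209.2 354.4] [ 675.4 -133.6   66. ] [ 719.7 -104.9    6. ]
side 16 [264.5 263. ] [ 443.3 -108.7   66. ] [466.9 -77.7   6. ]
side 24 [297.2 414. ] [ 598.4 -343.3   66. ] [ 635.8 -333.2    6. ]
black 233 [472.6 215.1  59.   17.4   5.9]
wood 674 [231.  377.8] [ 553.3 -207.6   78. ] [ 553.4 -210.    22.4  147.9    0.4]
wood 53 [298.2 345.5] [ 420.  -143.7   78. ] [ 420.3 -143.8   11.6   13.9    1.2]
wood 51 [298.7 413.8] [ 421.8 -277.7   78. ] [ 422.1 -276.1   15.7   13.4   89.2]
```

View pics/crop2.png

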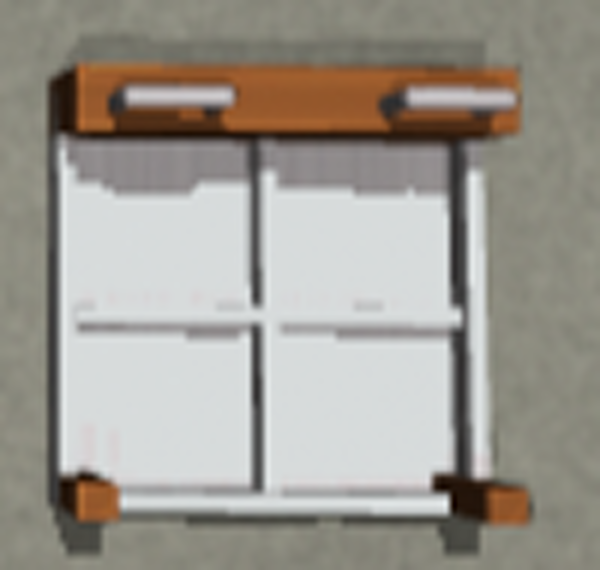

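The crop shows the caddy square to the image: eye tops at about (231,360) and (231,407), posts at (298,346) and (299,415). First I move above the far shaker at (529,60.5), with the fingers closing along x.

Request:
{"method": "jog_arm", "body": {
  "deltas": [
    [0.54,-0.88,-0.13,0,0,-0.385],
    [0.54,-0.88,-0.13,0,0,-0.385],
    [0.54,-0.88,-0.13,0,0,-0.385],
    [0.54,-0.88,-0.13,0,0,-0.385],
    [0.54,-0.88,-0.13,0,0,-0.385],
    [0.54,-0.88,-0.13,0,0,-0.385],
    [0.54,-0.88,-0.13,0,0,-0.385],
    [0.54,-0.88,-0.13,0,0,-0.385]
  ],
  "fingers": -0.55
}}

```text
t: 2.75
eef_pos: [267.9, 482.4, 180.9]
orientation: [180.0, 0.0, 145.2]
force: [0.5, -0.5, 0.3]
grip_width: 66.3
grip_force: 0.0
```

Request:
{"method": "jog_arm", "body": {
  "deltas": [
    [0.54,-0.88,-0.13,0,0,-0.385],
    [0.54,-0.88,-0.13,0,0,-0.385],
    [0.54,-0.88,-0.13,0,0,-0.385],
    [0.54,-0.88,-0.13,0,0,-0.385],
    [0.54,-0.88,-0.13,0,0,-0.385],
    [0.54,-0.88,-0.13,0,0,-0.385],
    [0.54,-0.88,-0.13,0,0,-0.385],
    [0.54,-0.88,-0.13,0,0,-0.385]
  ]
}}

```text
t: 3.75
eef_pos: [354.1, 341.6, 160.2]
orientation: [180.0, 0.0, 126.7]
force: [-0.2, 0.7, 0.0]
grip_width: 66.3
grip_force: 0.0
```

Request:
{"method": "jog_arm", "body": {
  "deltas": [
    [0.54,-0.88,-0.13,0,0,-0.385],
    [0.54,-0.88,-0.13,0,0,-0.385],
    [0.54,-0.88,-0.13,0,0,-0.385],
    [0.54,-0.88,-0.13,0,0,-0.385],
    [0.54,-0.88,-0.13,0,0,-0.385],
    [0.54,-0.88,-0.13,0,0,-0.385],
    [0.54,-0.88,-0.13,0,0,-0.385],
    [0.54,-0.88,-0.13,0,0,-0.385]
  ]
}}

```text
t: 4.75
eef_pos: [440.3, 200.7, 139.4]
orientation: [180.0, 0.0, 108.3]
force: [-0.5, -0.9, 0.2]
grip_width: 65.9
grip_force: 0.0
```

Request:
{"method": "jog_arm", "body": {
  "deltas": [
    [0.54,-0.88,-0.13,0,0,-0.385],
    [0.54,-0.88,-0.13,0,0,-0.385],
    [0.54,-0.88,-0.13,0,0,-0.385],
    [0.54,-0.88,-0.13,0,0,-0.385],
    [0.54,-0.88,-0.13,0,0,-0.385],
    [0.54,-0.88,-0.13,0,0,-0.385],
    [0.54,-0.88,-0.13,0,0,-0.385],
    [0.54,-0.88,-0.13,0,0,-0.385]
  ]
}}

```text
t: 5.75
eef_pos: [527.0, 60.0, 118.5]
orientation: [180.0, -0.0, 89.8]
force: [0.3, 0.3, -0.2]
grip_width: 66.5
grip_force: 0.0
```

Run:
```python
from h import *
np.set_printoptions(precision=1,suppress=True)
o=[215,330]
for n,(u,v),z in(("pl",(98,500),78),("pr",(508,504),78),("tl",(77,66),78),("tr",(518,68),78),("br",(520,132),78),("bl",(75,132),78),("eL",(180,96),114),("eR",(461,98),114)):
    print(n,onz("top",[215+v/6-.4,330+u/6-.4],z))
s=arm.read_state();print(s["eef_pos"],s["orientation"],s["grip_width"])
```

```text
pl [ 420.4 -144.7   78. ]
pr [ 422.1 -278.6   78. ]
tl [ 562.5 -136.9   78. ]
tr [ 565.  -283.8   78. ]
br [ 543.7 -284.2   78. ]
bl [ 540.5 -136.4   78. ]
eL [ 550.6 -165.4  114. ]
eR [ 551.9 -255.2  114. ]
[527.   60.  118.5] [180.   -0.   89.8] 66.46077103218943
```

Request:
{"method": "jog_arm", "body": {
  "deltas": [
    [0.1,0.02,-0.4,0,0,0],
    [0,0,-0.6,0,0,0],
    [0,0,-0.7,0,0,0],
    [0,0,-0.7,0,0,0],
    [0,0,-0.7,0,0,0],
    [0,0,-0.7,0,0,0],
    [0,0,-0.5,0,0,0],
    [0,0,-0.375,0,0,0]
  ]
}}

```text
t: 6.75
eef_pos: [528.3, 61.6, 24.5]
orientation: [-180.0, -0.0, 89.9]
force: [0.9, -0.4, 0.0]
grip_width: 66.5
grip_force: 0.0
```

Request:
{"method": "jog_arm", "body": {
  "deltas": [
    [0,0,0,0,0,0],
    [0,0,0,0,0,0],
    [0,0,0,0,0,0],
    [0,0,0,0,0,0],
    [0,0,0,0,0,0],
    [0,0,0,0,0,0],
    [0,0,0,0,0,0],
    [0,0,0,0,0,0]
  ],
  "fingers": 1
}}

```text
t: 7.75
eef_pos: [529.2, 61.5, 26.0]
orientation: [179.9, 0.0, 89.9]
force: [0.2, -0.3, 5.8]
grip_width: 27.3
grip_force: 59.2
```

Run:
```python
from h import *
im=snap("side");tp=snap("top")
a=cv2.resize(im[140:260,180:320],None,fx=2.8,fy=2.8);b=cv2.resize(tp[190:310,200:340],None,fx=2.8,fy=2.8)
cv2.imwrite("pics/g1.png",np.hstack([a,b])[...,::-1])
```

```text
(no output)
```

View pics/g1.png

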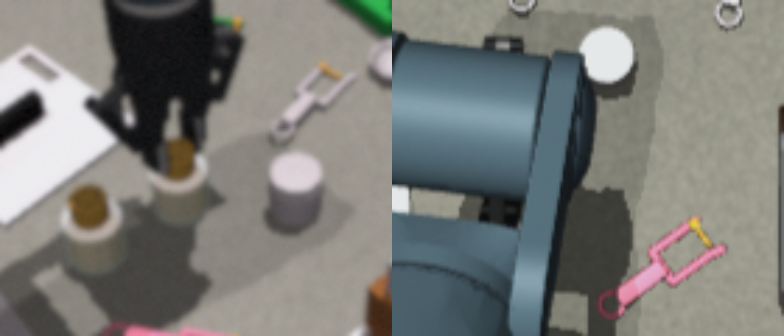

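The gripper closed over the shoulder between body and cap, and the reading is 27 mm. I'll open, rise and take the cap cleanly instead.

Request:
{"method": "jog_arm", "body": {
  "deltas": [
    [0,0,0,0,0,0],
    [0,0,0,0,0,0],
    [0,0,0,0,0,0],
    [0,0,0,0,0,0],
    [0,0,0.3,0,0,0],
    [0,0,0.3,0,0,0],
    [0,0,0.35,0,0,0],
    [0,0,0,0,0,0]
  ],
  "fingers": -0.55
}}

```text
t: 8.85
eef_pos: [529.1, 61.5, 45.2]
orientation: [179.9, 0.0, 89.9]
force: [-0.1, -0.1, 0.9]
grip_width: 65.9
grip_force: 0.0
```

Request:
{"method": "jog_arm", "body": {
  "deltas": [
    [0,0,0,0,0,0],
    [0,0,0,0,0,0],
    [0,0,0,0,0,0],
    [0,0,0,0,0,0],
    [0,0,0,0,0,0],
    [0,0,0,0,0,0],
    [0,0,0,0,0,0],
    [0,0,0,0,0,0]
  ],
  "fingers": 1
}}

```text
t: 9.85
eef_pos: [528.3, 61.6, 44.2]
orientation: [180.0, -0.0, 89.9]
force: [0.6, -0.6, 0.0]
grip_width: -0.2
grip_force: 0.0
```

Run:
```python
from h import *
im=snap("side")
cv2.imwrite("pics/g2.png",cv2.resize(im[150:240,200:290],None,fx=6,fy=6,interpolation=cv2.INTER_CUBIC)[...,::-1])
```

```text
(no output)
```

View pics/g2.png

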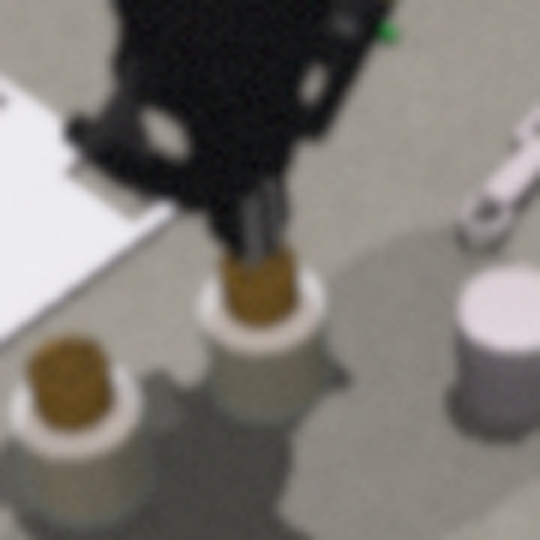

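Run:
```python
from h import *
np.set_printoptions(precision=1,suppress=True)
for z in(44,55,66,75): print(z,(proj("side",[528.3,61.6,z])-[150,200])*6)
im=snap("side")
for n,rc in brass(im): 
    if n>60: print(n,rc,onz("side",rc,66))
print(arm.cut_out("side","shaker")[0]["centre"])
```

```text
44 [299.8 255.7]
55 [279.9 253.5]
66 [259.5 251.3]
75 [242.6 249.5]
388 [  4.9 183.6] [947.7 921.2  66. ]
[207.9, 242.9]
```

Shut, the fingertips are seen at about z = 63 while the TCP reads 44, so the tips sit about 19 mm above the reported point. The earlier grip at 26 was therefore a good cap grip. I'll retake it at 28.

Request:
{"method": "jog_arm", "body": {
  "deltas": [
    [0,0,0,0,0,0],
    [0,0,0,0,0,0],
    [0,0,0,0,0,0],
    [0,0,0,0,0,0],
    [0,0,-0.3,0,0,0],
    [0,0,-0.3,0,0,0],
    [0,0,-0.25,0,0,0],
    [0,0,0,0,0,0]
  ],
  "fingers": -0.55
}}

```text
t: 11.0
eef_pos: [527.8, 61.6, 26.4]
orientation: [-179.9, -0.0, 89.9]
force: [0.2, -0.0, 0.5]
grip_width: 66.0
grip_force: 0.0
```

Request:
{"method": "jog_arm", "body": {
  "deltas": [
    [0,0,0,0,0,0],
    [0,0,0,0,0,0],
    [0,0,0,0,0,0],
    [0,0,0,0,0,0],
    [0,0,0,0,0,0],
    [0,0,0,0,0,0],
    [0,0,0,0,0,0],
    [0,0,0,0,0,0]
  ],
  "fingers": 1
}}

```text
t: 12.0
eef_pos: [529.0, 61.5, 27.7]
orientation: [179.9, 0.0, 89.9]
force: [0.9, 0.2, 4.2]
grip_width: 27.1
grip_force: 59.0
```

Request:
{"method": "jog_arm", "body": {
  "deltas": [
    [0,0,0.3,0,0,0],
    [0,0,0.6,0,0,0],
    [0,0,0.7,0,0,0],
    [0,0,0.7,0,0,0],
    [0,0,0.7,0,0,0],
    [0,0,0.7,0,0,0],
    [0,0,0.5,0,0,0],
    [0,0,0.3,0,0,0]
  ]
}}

```text
t: 13.0
eef_pos: [528.5, 61.6, 118.0]
orientation: [180.0, 0.0, 89.9]
force: [-0.3, -0.1, -1.6]
grip_width: 27.1
grip_force: 59.2
```

Run:
```python
from h import *
im=snap("side")
cv2.imwrite("pics/g3.png",cv2.resize(im[110:240,190:310],None,fx=4,fy=4,interpolation=cv2.INTER_CUBIC)[...,::-1])
```

```text
(no output)
```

View pics/g3.png

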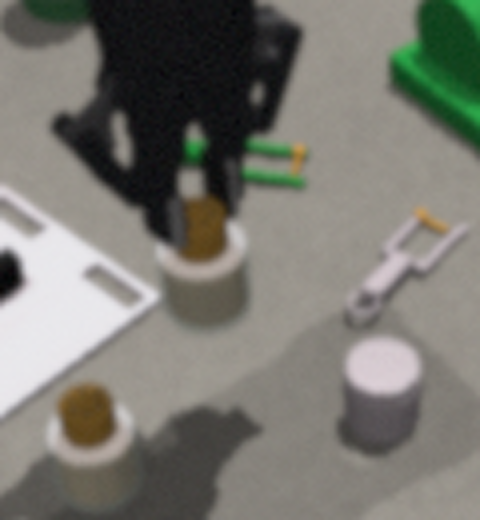

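The shaker is lifted upright at crop (205,260). I take it to the right near cell.

Request:
{"method": "jog_arm", "body": {
  "deltas": [
    [-0.245,-0.5,0.1,0,0,0],
    [-0.245,-1,0,0,0,0],
    [-0.245,-1,0,0,0,0],
    [-0.245,-1,0,0,0,0],
    [-0.245,-1,0,0,0,0],
    [-0.245,-1,0,0,0,0],
    [-0.245,-1,0,0,0,0],
    [-0.245,-1,0,0,0,0]
  ]
}}

```text
t: 14.05
eef_pos: [488.1, -89.4, 118.6]
orientation: [-179.9, -0.0, 89.9]
force: [-0.2, 0.4, 0.0]
grip_width: 26.8
grip_force: 59.2
```

Request:
{"method": "jog_arm", "body": {
  "deltas": [
    [-0.245,-1,0,0,0,0],
    [-0.245,-1,0,0,0,0],
    [-0.245,-1,0,0,0,0],
    [-0.245,-1,0,0,0,0],
    [-0.245,-1,0,0,0,0],
    [-0.245,-1,0,0,0,0],
    [-0.245,-1,0,0,0,0],
    [-0.245,-0.9,0,0,0,0]
  ]
}}

```text
t: 15.05
eef_pos: [449.0, -247.2, 118.6]
orientation: [-179.9, -0.0, 89.9]
force: [-0.5, 0.4, -1.4]
grip_width: 26.8
grip_force: 59.2
```

Request:
{"method": "jog_arm", "body": {
  "deltas": [
    [0,0,0,0,0,0],
    [0,0,0,0,0,0],
    [0,0,-0.7,0,0,0],
    [0,0,-0.8,0,0,0],
    [0,0,-0.8,0,0,0],
    [0,0,-0.4,0,0,0],
    [0,0,0,0,0,0],
    [0,0,0,0,0,0]
  ]
}}

```text
t: 16.05
eef_pos: [450.3, -246.8, 65.7]
orientation: [180.0, 0.0, 89.9]
force: [0.8, 0.4, -2.0]
grip_width: 27.1
grip_force: 59.2
```

Run:
```python
from h import *
im=snap("side");t=snap("top")
a=cv2.resize(im[220:360,240:390],None,fx=2.6,fy=2.6);b=cv2.resize(t[200:340,300:450],None,fx=2.6,fy=2.6)
cv2.imwrite("pics/g4.png",np.hstack([a,b])[...,::-1])
print(arm.read_state()["eef_pos"])
```

```text
[ 450.41464979 -246.85954462   65.87090228]
```

View pics/g4.png

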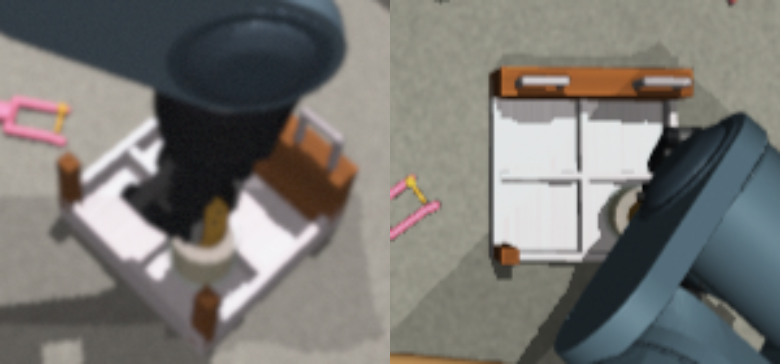

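The shaker hangs over the right near cell, at crop (205,250). Lower and release.

Request:
{"method": "jog_arm", "body": {
  "deltas": [
    [0,0,-0.4,0,0,0],
    [0,0,-0.5,0,0,0],
    [0,0,-0.4,0,0,0],
    [0,0,-0.25,0,0,0],
    [0,0,0,0,0,0],
    [0,0,0,0,0,0],
    [0,0,0,0,0,0],
    [0,0,0,0,0,0]
  ]
}}

```text
t: 17.15
eef_pos: [450.0, -246.4, 34.2]
orientation: [180.0, 0.0, 89.9]
force: [0.1, 0.2, -0.8]
grip_width: 27.0
grip_force: 59.3
```

Request:
{"method": "jog_arm", "body": {
  "deltas": [
    [0,0,0,0,0,0],
    [0,0,0,0,0,0],
    [0,0,0,0,0,0],
    [0,0,0,0,0,0],
    [0,0,0.4,0,0,0],
    [0,0,0.8,0,0,0],
    [0,0,1,0,0,0],
    [0,0,1,0,0,0]
  ],
  "fingers": -0.55
}}

```text
t: 18.15
eef_pos: [450.3, -246.8, 100.2]
orientation: [179.9, 0.1, 89.9]
force: [-0.1, -0.5, -0.9]
grip_width: 66.1
grip_force: 0.0
```

Request:
{"method": "jog_arm", "body": {
  "deltas": [
    [0,0.5,0.6,0,0,0],
    [0,1,0,0,0,0],
    [0,1,0,0,0,0],
    [0,1,0,0,0,0],
    [0,1,0,0,0,0],
    [0,1,0,0,0,0],
    [0,1,0,0,0,0],
    [0,1,0,0,0,0]
  ]
}}

```text
t: 19.15
eef_pos: [449.9, -95.0, 110.1]
orientation: [-180.0, -0.0, 89.9]
force: [-0.1, 0.3, -0.0]
grip_width: 65.9
grip_force: 0.0
```

Run:
```python
from h import *
np.set_printoptions(precision=1,suppress=True)
for c in("side","top"):
    im=snap(c)
    for n,rc in brass(im):
        if n>60: print(c,n,rc,onz(c,rc,66),onz(c,rc,72))
    for r in arm.cut_out(c,"shaker"): print(c,r["confidence"],np.array(r["centre"]),axis(c,r["region"],33))
print(arm.read_state()["eef_pos"])
```

```text
side 396 [  5.  183.5] [947.5 921.   66. ] [940.7 908.8  72. ]
side 129 [211.7 211. ] [447.6  64.2  66. ] [445.2  59.5  72. ]
side 205 [312.  317.6] [ 450.1 -247.2   66. ] [ 447.7 -249.1   72. ]
side 0.85 [222.3 211.3] [444.2  67.7  90.3  38.3  63.5]
side 0.82 [320.6 315.1] [ 451.5 -245.1   65.1   46.6   43.7]
side 0.51 [166.2 293.6] [687.3  62.9  47.8  35.5  11.6]
top 160 [279.8 238.5] [450.6  68.4  66. ] [450.8  67.8  72. ]
top 144 [282.4 397.1] [ 452.2 -248.1   66. ] [ 452.4 -246.6   72. ]
top 0.66 [278.7 238.4] [450.   67.5  47.1  47.6   2.1]
top 0.61 [280.2 396.6] [ 456.2 -250.8   54.6   40.4   41.9]
[450.  -96.1 110.2]
```

Request:
{"method": "jog_arm", "body": {
  "deltas": [
    [0,1,0,0,0,0],
    [0,1,0,0,0,0],
    [0,1,0,0,0,0],
    [0,1,0,0,0,0],
    [0,1,0,0,0,0],
    [0,1,0,0,0,0],
    [0,1,0,0,0,0],
    [0,1,0,0,0,0]
  ]
}}

```text
t: 20.35
eef_pos: [450.3, 63.6, 110.3]
orientation: [180.0, 0.0, 89.9]
force: [-0.6, 0.1, 0.1]
grip_width: 66.0
grip_force: 0.0
```

Request:
{"method": "jog_arm", "body": {
  "deltas": [
    [0,0.15,0,0,0,0],
    [0,0,-0.5,0,0,0],
    [0,0,-0.8,0,0,0],
    [0,0,-0.8,0,0,0],
    [0,0,-0.8,0,0,0],
    [0,0,-0.7,0,0,0],
    [0,0,-0.45,0,0,0],
    [0,0,0,0,0,0]
  ]
}}

```text
t: 21.35
eef_pos: [449.4, 66.6, 28.4]
orientation: [-179.9, -0.0, 89.9]
force: [0.6, 0.3, 0.2]
grip_width: 66.1
grip_force: 0.0
```

Request:
{"method": "jog_arm", "body": {
  "deltas": [
    [0,0,0,0,0,0],
    [0,0,0,0,0,0],
    [0,0,0,0,0,0],
    [0,0,0,0,0,0],
    [0,0,0,0,0,0],
    [0,0,0,0,0,0],
    [0,0,0,0,0,0],
    [0,0,0,0,0,0]
  ],
  "fingers": 1
}}

```text
t: 22.35
eef_pos: [450.6, 66.5, 30.1]
orientation: [179.9, 0.0, 89.9]
force: [-1.9, 0.0, 4.5]
grip_width: 26.5
grip_force: 58.7
```

Request:
{"method": "jog_arm", "body": {
  "deltas": [
    [0,0,0.3,0,0,0],
    [0,0,0.6,0,0,0],
    [0,0,0.7,0,0,0],
    [0,0,0.7,0,0,0],
    [0,0,0.7,0,0,0],
    [0,0,0.7,0,0,0],
    [0,0,0.5,0,0,0],
    [0,0,0.4,0,0,0]
  ]
}}

```text
t: 23.35
eef_pos: [450.0, 66.6, 121.8]
orientation: [180.0, 0.0, 89.9]
force: [0.8, -0.3, -0.4]
grip_width: 26.2
grip_force: 59.1
```

Request:
{"method": "jog_arm", "body": {
  "deltas": [
    [0,-0.5,0,0,0,0],
    [0,-0.8,0,0,0,0],
    [0,-0.8,0,0,0,0],
    [0,-0.8,0,0,0,0],
    [0,-0.8,0,0,0,0],
    [0,-0.8,0,0,0,0],
    [0,-0.8,0,0,0,0],
    [0,-0.8,0,0,0,0]
  ]
}}

```text
t: 24.35
eef_pos: [449.9, -56.5, 121.2]
orientation: [180.0, 0.0, 89.9]
force: [0.1, 0.7, -1.4]
grip_width: 26.6
grip_force: 59.1
```

Request:
{"method": "jog_arm", "body": {
  "deltas": [
    [-0.05,-0.8,0,0,0,0],
    [0,-0.8,0,0,0,0],
    [0,-0.8,0,0,0,0],
    [0,-0.8,0,0,0,0],
    [0,-0.8,0,0,0,0],
    [0,-0.8,0,0,0,0],
    [0,-0.8,0,0,0,0],
    [0,-0.48,0,0,0,0]
  ]
}}

```text
t: 25.35
eef_pos: [449.0, -178.1, 121.2]
orientation: [180.0, -0.0, 89.9]
force: [0.3, 1.0, -1.1]
grip_width: 26.2
grip_force: 59.1
```

Request:
{"method": "jog_arm", "body": {
  "deltas": [
    [0,0,0,0,0,0],
    [0,0,-0.4,0,0,0],
    [0,0,-0.8,0,0,0],
    [0,0,-0.8,0,0,0],
    [0,0,-0.8,0,0,0],
    [0,0,-0.8,0,0,0],
    [0,0,-0.65,0,0,0],
    [0,0,0,0,0,0]
  ]
}}

```text
t: 26.35
eef_pos: [448.8, -177.0, 35.3]
orientation: [-180.0, -0.0, 89.9]
force: [-0.3, -0.2, -1.3]
grip_width: 26.4
grip_force: 68.5
```

Request:
{"method": "jog_arm", "body": {
  "deltas": [
    [0,0,0,0,0,0],
    [0,0,0,0,0,0],
    [0,0,0,0,0,0],
    [0,0,0,0,0,0],
    [0,0,0.4,0,0,0],
    [0,0,0.8,0,0,0],
    [0,0,1,0,0,0],
    [0,0,1,0,0,0]
  ],
  "fingers": -0.55
}}

```text
t: 27.35
eef_pos: [449.3, -177.3, 102.1]
orientation: [179.9, 0.1, 89.9]
force: [0.1, -0.6, -0.1]
grip_width: 66.0
grip_force: 0.0
```

Request:
{"method": "jog_arm", "body": {
  "deltas": [
    [0.05,0.6,0.6,0,0,-0.6],
    [0.05,0.82,0,0,0,-0.6],
    [0.05,0.82,0,0,0,-0.6],
    [0.05,0.82,0,0,0,-0.6],
    [0.05,0.82,0,0,0,-0.6],
    [0.05,0.82,0,0,0,-0.6],
    [0.05,0.82,0,0,0,-0.6],
    [0.05,0.82,0,0,0,-0.6]
  ]
}}

```text
t: 28.35
eef_pos: [457.5, -49.9, 113.6]
orientation: [179.9, -0.0, 61.0]
force: [-0.0, -0.5, 0.7]
grip_width: 66.2
grip_force: 0.0
```

Request:
{"method": "jog_arm", "body": {
  "deltas": [
    [0.05,0.82,0,0,0,-0.6],
    [0.05,0.82,0,0,0,-0.6],
    [0.05,0.82,0,0,0,-0.6],
    [0.05,0.82,0,0,0,-0.6],
    [0.05,0.82,0,0,0,-0.6],
    [0.05,0.82,0,0,0,-0.6],
    [0.05,0.82,0,0,0,-0.6],
    [0.05,0.82,0,0,0,-0.6]
  ]
}}

```text
t: 29.35
eef_pos: [465.5, 81.5, 113.6]
orientation: [179.9, -0.1, 32.2]
force: [-0.1, 0.9, 0.1]
grip_width: 66.3
grip_force: 0.0
```

Request:
{"method": "jog_arm", "body": {
  "deltas": [
    [0.05,0.82,0,0,0,-0.6],
    [0.05,0.82,0,0,0,-0.6],
    [0.05,0.82,0,0,0,-0.6],
    [0.05,0.82,0,0,0,-0.6],
    [0.05,0.82,0,0,0,-0.6],
    [0.05,0.82,0,0,0,-0.6],
    [0.05,0.82,0,0,0,-0.6],
    [0,0.7,0,0,0,-0.25]
  ]
}}

```text
t: 30.35
eef_pos: [472.5, 210.5, 113.6]
orientation: [-180.0, -0.1, 5.6]
force: [0.5, 0.1, 0.5]
grip_width: 66.3
grip_force: 0.0
```

Run:
```python
from h import *
np.set_printoptions(precision=1,suppress=True)
for c in("side","top"):
    im=snap(c)
    for n,rc in brass(im):
        if n>60 and rc[0]>100: print(c,n,rc,onz(c,rc,72))
    for t in("shaker","tin","hook"):
      for r in arm.cut_out(c,t): print(c,t,r["confidence"],np.array(r["centre"]),axis(c,r["region"],36))
print(arm.read_state()["eef_pos"])
```

```text
side 173 [286.2 288.3] [ 444.7 -177.7   72. ]
side 201 [311.8 317.7] [ 448.2 -248.9   72. ]
side shaker 0.88 [318.3 313.6] [ 449.7 -246.5   66.9   46.4   43.7]
side shaker 0.8 [294.  291.4] [ 446.7 -175.5   71.4   45.5   47.7]
side shaker 0.37 [291.  327.4] [ 501.4 -205.6  198.   174.7    1.5]
side tin 0.55 [208.5 284.7] [590.1  -9.9  73.3  40.2  46.8]
side tin 0.5 [318.3 315.9] [ 450.4 -247.5   64.2   47.4   40. ]
side hook 0.76 [287.6 434.8] [ 653.3 -350.3   30.4   82.4   65.3]
side hook 0.65 [177.3 287.5] [665.2  53.4  88.5  33.4  14.6]
side hook 0.56 [261.9 243.3] [425.4 -62.5  35.3 102.9  35.2]
side hook 0.53 [147.1 241.3] [649.1 193.6  26.4  83.7  38.7]
side hook 0.5 [214.7 342.5] [ 660.9 -117.1   36.6   84.2   79.5]
top 74 [130.1 300.3] [758.8 -49.6  72. ]
top 170 [283.9 360.1] [ 448.  -173.4   72. ]
top 169 [282.9 396.3] [ 451.6 -245.1   72. ]
top shaker 0.87 [283.8 394.9] [ 451.8 -246.    51.5   44.8   89.8]
top shaker 0.6 [283.2 355.9] [ 446.2 -174.    44.7   51.6    1.2]
top tin 0.92 [211.7 275.3] [594.8  -3.6  44.8  44.7  46.2]
top hook 0.63 [177.3 174.5] [662.9 215.9  34.6 100.5  36.7]
top hook 0.62 [178.7 326.1] [669.1 -99.   32.8  96.8  79.4]
top hook 0.54 [170.2 242.8] [677.2  73.7 101.2  33.7  11.6]
top hook 0.54 [284.2 295.2] [438.2 -41.7  32.1  94.9  35.5]
[472.  209.3 112.4]
```

Both shakers stand in the near cells. Down to the lid handle.

Request:
{"method": "jog_arm", "body": {
  "deltas": [
    [0,0.25,0,0,0,0],
    [0,0,-0.6,0,0,0],
    [0,0,-0.8,0,0,0],
    [0,0,-0.8,0,0,0],
    [0,0,-0.8,0,0,0],
    [0,0,-0.8,0,0,0],
    [0,0,-0.6,0,0,0],
    [0,0,-0.4,0,0,0]
  ]
}}

```text
t: 31.75
eef_pos: [471.7, 214.7, 15.3]
orientation: [180.0, 0.0, 5.6]
force: [-0.0, 0.1, 0.8]
grip_width: 65.5
grip_force: 0.0
```

Request:
{"method": "jog_arm", "body": {
  "deltas": [
    [0,0,-0.3,0,0,0],
    [0,0,-0.2,0,0,0],
    [0,0,-0.2,0,0,0],
    [0,0,-0.1,0,0,0],
    [0,0,0,0,0,0],
    [0,0,0,0,0,0],
    [0,0,0,0,0,0],
    [0,0,0,0,0,0]
  ]
}}

```text
t: 32.75
eef_pos: [472.1, 214.8, 0.3]
orientation: [-180.0, -0.0, 5.6]
force: [0.2, -0.9, 0.1]
grip_width: 66.4
grip_force: 0.0
```

Run:
```python
from h import *
im=snap("side")
cv2.imwrite("pics/l1.png",cv2.resize(im[110:250,120:260],None,fx=4,fy=4,interpolation=cv2.INTER_CUBIC)[...,::-1])
```

```text
(no output)
```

View pics/l1.png

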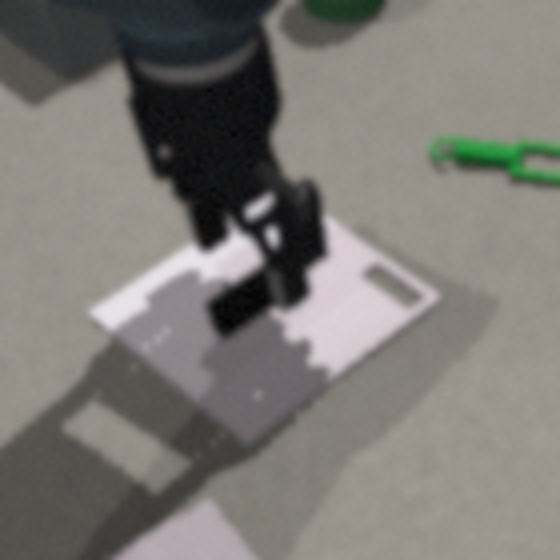

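The fingers straddle the handle, at crop (250,270), with the tips still above the lid even though the TCP reads 0. This confirms the offset, so I go lower gently.

Request:
{"method": "jog_arm", "body": {
  "deltas": [
    [0,0,-0.1,0,0,0],
    [0,0,-0.1,0,0,0],
    [0,0,-0.1,0,0,0],
    [0,0,-0.1,0,0,0],
    [0,0,0,0,0,0],
    [0,0,0,0,0,0],
    [0,0,0,0,0,0],
    [0,0,0,0,0,0]
  ]
}}

```text
t: 33.8
eef_pos: [472.0, 214.8, -7.8]
orientation: [-180.0, -0.0, 5.6]
force: [0.2, 0.7, 0.7]
grip_width: 66.2
grip_force: 0.0
```

Request:
{"method": "jog_arm", "body": {
  "deltas": [
    [0,0,0,0,0,0],
    [0,0,0,0,0,0],
    [0,0,0,0,0,0],
    [0,0,0,0,0,0],
    [0,0,0,0,0,0],
    [0,0,0,0,0,0],
    [0,0,0,0,0,0],
    [0,0,0,0,0,0]
  ],
  "fingers": 1
}}

```text
t: 34.8
eef_pos: [472.2, 214.9, -7.5]
orientation: [-180.0, -0.0, 5.6]
force: [-2.0, 0.3, 4.6]
grip_width: 11.7
grip_force: 60.4
```

Request:
{"method": "jog_arm", "body": {
  "deltas": [
    [0,0,0.3,0,0,0],
    [0,0,0.8,0,0,0],
    [0,0,0.9,0,0,0],
    [0,0,0.9,0,0,-0.2],
    [0,0,1,0,0,-0.2],
    [0,0,1,0,0,-0.2],
    [0,0,1,0,0,-0.2],
    [0,0,0.7,0,0,0]
  ]
}}

```text
t: 35.8
eef_pos: [472.5, 214.9, 126.2]
orientation: [-180.0, -0.1, 0.8]
force: [0.1, -0.1, -3.7]
grip_width: 12.1
grip_force: 59.5
```

Run:
```python
from h import *
np.set_printoptions(precision=1,suppress=True)
s=arm.read_state();print(s["eef_pos"],s["orientation"],s["force"],s["moment"])
im=snap("side");t=snap("top")
a=cv2.resize(im[60:260,100:300],None,fx=2,fy=2);b=cv2.resize(t[170:370,90:290],None,fx=2,fy=2)
cv2.imwrite("pics/l2.png",np.hstack([a,b])[...,::-1])
z=s["eef_pos"][2]+7.5
for r in arm.cut_out("side","lid")[:1]: print(r["confidence"],axis("side",r["region"],z+3),axis("side",r["region"],z+6))
for r in arm.mark_of("side","lid")[:2]: print(r["confidence"],onz("side",r["centre"],z))
for r in arm.mark_of("top","lid")[:2]: print(r["confidence"],onz("top",r["centre"],z))
```

```text
[472.5 214.9 126.2] [-180.    -0.1    0.8] [ 0.1 -0.1 -3.7] [ 0.  0. -0.]
0.8 [477.9 215.9 155.9 155.   89.7] [476.4 212.5 155.1 154.3  89.7]
0.55 [ 435.4 -253.1  133.7]
0.95 [476.8 222.6 133.7]
```

View pics/l2.png

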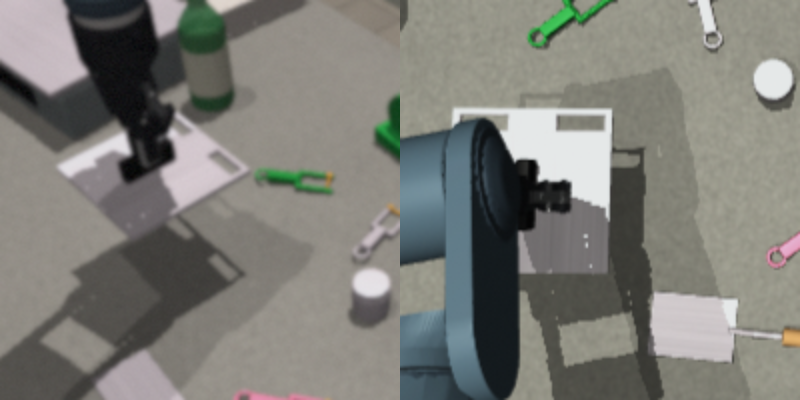

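The lid hangs level: top-view corners at about (224,116), (225,196) and (306,194), with its slots on the far side. I compute its pose relative to the TCP from those.

Run:
```python
from h import *
np.set_printoptions(precision=1,suppress=True)
t=snap("top").astype(int)
g=t.min(2)
z=139.7
# subpixel edges of lid: far edge along columns, right edge along rows
def edge(prof):  # last bright->dark crossing at 155
    return prof
pf=[];
for c in range(122,192,3):
    col=g[215:235,c].astype(float); i=np.argmax(np.diff(col)); w=np.diff(col)[max(0,i-1):i+2]; pf.append(onz("top",[215+max(0,i-1)+ (w*np.arange(len(w))).sum()/w.sum()+.5,c],z))
pr=[]
for r in range(230,262,3):
    row=g[r,185:205].astype(float); d=-np.diff(row); i=np.argmax(d); w=d[max(0,i-1):i+2]; pr.append(onz("top",[r,185+max(0,i-1)+(w*np.arange(len(w))).sum()/w.sum()+.5],z))
pf=np.array(pf);pr=np.array(pr)
a=np.polyfit(pf[:,1],pf[:,0],1);b=np.polyfit(pr[:,0],pr[:,1],1)
print("far edge yaw",-np.degrees(np.arctan(a[0])),"x at y=215",np.polyval(a,215)," std",np.std(pf[:,0]-np.polyval(a,pf[:,1])))
print("right edge yaw",np.degrees(np.arctan(b[0])),"y at x=476",np.polyval(b,476),np.std(pr[:,1]-np.polyval(b,pr[:,0])))
```

```text
far edge yaw 0.9954034393054344 x at y=215 550.9875900360182  std 0.14861755189351422
right edge yaw 1.4588153189158506 y at x=476 141.65240917761986 0.16510110920207782
```

Request:
{"method": "jog_arm", "body": {
  "deltas": [
    [0.03,-0.4,0,0,0,0],
    [0.03,-0.8,0,0,0,0],
    [0.03,-0.95,0,0,0,0],
    [0.03,-0.95,0,0,0,0],
    [0.03,-0.95,0,0,0,0],
    [0.03,-0.95,0,0,0,0],
    [0.03,-0.95,0,0,0,0],
    [0.03,-0.95,0,0,0,0]
  ]
}}

```text
t: 37.1
eef_pos: [476.4, 75.1, 124.0]
orientation: [180.0, 0.0, 0.8]
force: [0.7, 0.0, -2.9]
grip_width: 12.0
grip_force: 59.5
```

Request:
{"method": "jog_arm", "body": {
  "deltas": [
    [0.03,-0.95,0,0,0,0],
    [0.03,-0.95,0,0,0,0],
    [0.03,-0.95,0,0,0,0],
    [0.03,-0.95,0,0,0,0],
    [0.03,-0.95,0,0,0,0],
    [0.03,-0.95,0,0,0,0],
    [0.03,-0.95,0,0,0,0],
    [0.03,-0.95,0,0,0,0]
  ]
}}

```text
t: 38.1
eef_pos: [481.1, -76.7, 124.0]
orientation: [180.0, 0.0, 0.8]
force: [0.5, 0.7, -2.8]
grip_width: 12.2
grip_force: 59.5
```

Request:
{"method": "jog_arm", "body": {
  "deltas": [
    [0.03,-0.95,0,0,0,0],
    [0.03,-0.95,0,0,0,0],
    [0.03,-0.95,0,0,0,0],
    [0.03,-0.95,0,0,0,0],
    [0.03,-0.95,0,0,0,0],
    [0.03,-0.95,0,0,0,0],
    [0.03,-0.9,0,0,0,0],
    [0,0,0,0,0,0]
  ]
}}

```text
t: 39.1
eef_pos: [485.9, -208.6, 124.3]
orientation: [180.0, -0.0, 0.7]
force: [-0.3, 0.9, -3.6]
grip_width: 12.2
grip_force: 59.5
```

Run:
```python
from h import *
np.set_printoptions(precision=1,suppress=True)
s=arm.read_state();print(s["eef_pos"],s["orientation"],s["force"])
im=snap("side");t=snap("top")
a=cv2.resize(im[210:360,230:400],None,fx=4.6,fy=3.5);b=cv2.resize(t[190:330,310:450],None,fx=2.8,fy=2.8)
cv2.imwrite("pics/l3.png",cv2.resize(np.hstack([cv2.resize(im[200:350,250:400],None,fx=2.65,fy=2.65),cv2.resize(t[190:340,300:450],None,fx=2.65,fy=2.65)]),None,fx=1,fy=1)[...,::-1])
```

```text
[ 485.9 -208.6  124.3] [180.   -0.    0.7] [-0.3  0.9 -3.6]
```

View pics/l3.png

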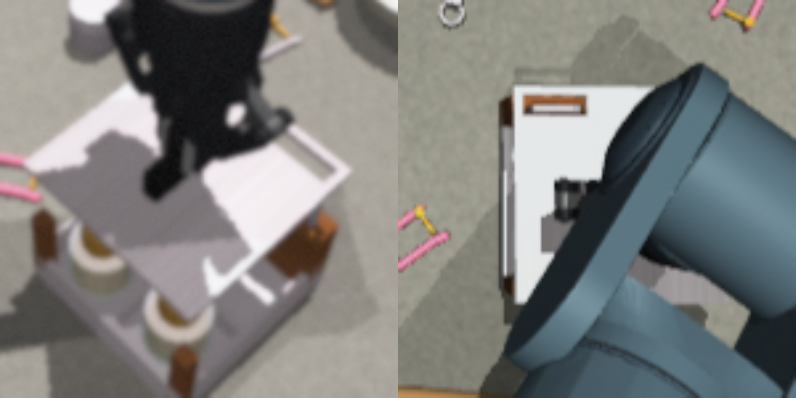

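The lid is over the caddy with the left eye showing in the left slot, at crop (555,107). I correct y by −3 mm, go lower and measure.

Request:
{"method": "jog_arm", "body": {
  "deltas": [
    [0,-0.15,0,0,0,0],
    [0,0,-0.2,0,0,0],
    [0,0,-0.2,0,0,0],
    [0,0,-0.2,0,0,0],
    [0,0,0,0,0,0],
    [0,0,0,0,0,0],
    [0,0,0,0,0,0],
    [0,0,0,0,0,0]
  ]
}}

```text
t: 40.2
eef_pos: [485.8, -210.3, 112.3]
orientation: [180.0, -0.0, 0.8]
force: [-0.1, -0.5, -3.5]
grip_width: 12.0
grip_force: 59.5
```

```bash
cat >> h.py <<'E'
def lidpose(z,far,c0,c1,left,r0,r1):
    g=snap("top").astype(float).min(2)
    def sub(d):
        i=int(np.argmax(d));k=np.arange(max(0,i-1),min(len(d),i+2));return (np.clip(d[k],0,None)*k).sum()/np.clip(d[k],0,None).sum()+.5
    pf=np.array([onz("top",[far+sub(np.diff(g[far:far+14,c])),c],z) for c in range(c0,c1,2)])
    pl=np.array([onz("top",[r,left+sub(np.diff(g[r,left:left+10]))],z) for r in range(r0,r1,2)])
    print("far",np.polyfit(pf[:,1]+211,pf[:,0],1),np.median(pf[:,0]),"left",np.polyfit(pl[:,0]-489,pl[:,1],1),np.median(pl[:,1]))
E
python3 - <<'E'
from h import *
np.set_printoptions(precision=2,suppress=True)
s=arm.read_state();print(s["eef_pos"],s["orientation"],s["force"])
z=s["eef_pos"][2]+7.5+6
lidpose(z,215,350,384,338,228,270)
t=snap("top");cv2.imwrite("pics/l4.png",cv2.resize(t[212:262,332:432],None,fx=7,fy=7,interpolation=cv2.INTER_CUBIC)[...,::-1])
E
```

```text
[ 485.85 -210.31  112.34] [179.99  -0.01   0.84] [-0.11 -0.46 -3.48]
far [ -0.02 565.78] 565.0633168229994 left [  -0.12 -124.28] -125.3834759852197
```

View pics/l4.png

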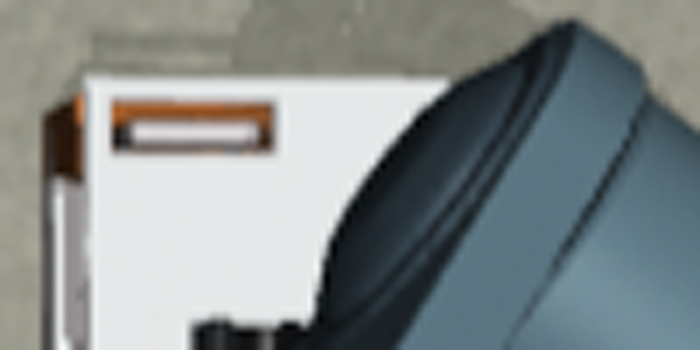

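Run:
```python
from h import *
np.set_printoptions(precision=1,suppress=True)
P=lambda u,v,z: onz("top",[212+v/7-.43,332+u/7-.43],z)
print("slot",P(112,101,125.8),P(274,152,125.8),P(193,126.5,125.8))
print("eye",P(130,120,113),P(258,146,113),P(194,133,113))
print("corner",P(86,76,125.8),P(440,78,125.8))
```

```text
slot [ 557.9 -140.7  125.8] [ 545.1 -184.5  125.8] [ 551.5 -162.6  125.8]
eye [ 553.9 -147.4  113. ] [ 547.5 -182.5  113. ] [ 550.7 -165.   113. ]
corner [ 564.6 -133.6  125.8] [ 566.1 -229.5  125.8]
```

Slot centre (551.5,−162.6) against eye (550.7,−165.0). I shift by (−0.6,−2) mm and lower.

Request:
{"method": "jog_arm", "body": {
  "deltas": [
    [-0.03,-0.1,0,0,0,0],
    [0,0,0,0,0,0],
    [0,0,-0.15,0,0,0],
    [0,0,-0.15,0,0,0],
    [0,0,-0.2,0,0,0],
    [0,0,-0.2,0,0,0],
    [0,0,-0.2,0,0,0],
    [0,0,0,0,0,0]
  ]
}}

```text
t: 41.3
eef_pos: [484.8, -212.0, 93.7]
orientation: [-180.0, 0.0, 0.8]
force: [-0.3, 0.1, -2.2]
grip_width: 12.1
grip_force: 59.5
```

Request:
{"method": "jog_arm", "body": {
  "deltas": [
    [0,0,-0.2,0,0,0],
    [0,0,-0.2,0,0,0],
    [0,0,-0.2,0,0,0],
    [0,0,-0.2,0,0,0],
    [0,0,-0.1,0,0,0],
    [0,0,0,0,0,0],
    [0,0,0,0,0,0],
    [0,0,0,0,0,0]
  ]
}}

```text
t: 42.3
eef_pos: [485.3, -212.3, 76.4]
orientation: [180.0, -0.0, 0.8]
force: [0.2, 0.9, -3.6]
grip_width: 12.0
grip_force: 59.5
```

Down smoothly past the eye tops. Lower the rest until contact.

Request:
{"method": "jog_arm", "body": {
  "deltas": [
    [0,0,-0.1,0,0,0],
    [0,0,-0.1,0,0,0],
    [0,0,-0.06,0,0,0],
    [0,0,0,0,0,0],
    [0,0,0,0,0,0],
    [0,0,0,0,0,0],
    [0,0,0,0,0,0],
    [0,0,0,0,0,0]
  ]
}}

```text
t: 43.3
eef_pos: [485.2, -212.3, 71.0]
orientation: [180.0, -0.0, 0.8]
force: [-0.1, -0.4, -2.8]
grip_width: 11.8
grip_force: 59.5
```

Run:
```python
from h import *
np.set_printoptions(precision=2,suppress=True)
s=arm.read_state();print(s["eef_pos"],s["orientation"],s["force"],s["moment"])
```

```text
[ 485.18 -212.26   71.03] [180.    -0.01   0.83] [-0.08 -0.38 -2.83] [-0.01  0.02 -0.02]
```

Just above the seat. Lower 1.5 mm more, release, and rise.

Request:
{"method": "jog_arm", "body": {
  "deltas": [
    [0,0,-0.04,0,0,0],
    [0,0,-0.04,0,0,0],
    [0,0,0,0,0,0],
    [0,0,0,0,0,0],
    [0,0,0,0,0,0],
    [0,0,0,0,0,0],
    [0,0,0,0,0,0],
    [0,0,0,0,0,0]
  ]
}}

```text
t: 44.3
eef_pos: [485.3, -212.4, 70.5]
orientation: [180.0, 0.0, 0.8]
force: [-3.7, 2.4, 6.7]
grip_width: 12.1
grip_force: 60.5
```

Request:
{"method": "jog_arm", "body": {
  "deltas": [
    [0,0,0,0,0,0],
    [0,0,0,0,0,0],
    [0,0,0,0,0,0],
    [0,0,0,0,0,0],
    [0,0,0.4,0,0,0],
    [0,0,0.8,0,0,0],
    [0,0,1,0,0,0],
    [0,0,1,0,0,0]
  ],
  "fingers": -0.55
}}

```text
t: 45.3
eef_pos: [485.6, -212.5, 135.4]
orientation: [179.9, -0.1, 0.8]
force: [-0.0, 0.6, 0.2]
grip_width: 66.0
grip_force: 0.0
```

Request:
{"method": "jog_arm", "body": {
  "deltas": [
    [0.5,1,0,0,0,0],
    [0.7,1,0,0,0,0],
    [0.7,1,0,0,0,0],
    [0.7,1,0,0,0,0],
    [0.7,1,0,0,0,0],
    [0.7,1,0,0,0,0],
    [0.7,1,0,0,0,0],
    [0.7,1,0,0,0,0]
  ]
}}

```text
t: 46.3
eef_pos: [594.1, -51.7, 135.0]
orientation: [180.0, -0.1, 0.8]
force: [0.6, 0.1, 0.3]
grip_width: 65.8
grip_force: 0.0
```

Run:
```python
from h import *
np.set_printoptions(precision=1,suppress=True)
im=snap("side");t=snap("top")
cv2.imwrite("pics/l5.png",np.hstack([cv2.resize(im[210:340,250:380],None,fx=3,fy=3),cv2.resize(t[205:335,315:445],None,fx=3,fy=3)])[...,::-1])
for c in("top","side"):
    for r in arm.cut_out(c,"hook"): print(c,r["confidence"],np.array(r["centre"]),axis(c,r["region"],6))
for n,rc in brass(t): print(n,rc,onz("top",rc,6))
```

```text
top 0.71 [178.4 438.1] [ 672.7 -345.3   30.8   86.6   63.3]
top 0.57 [176.6 173.7] [665.3 221.3  34.8 101.6  42.3]
side 0.91 [289.8 435.4] [ 677.9 -350.3   33.6  102.4   63.4]
side 0.71 [175.3 289. ] [687.9  77.   97.3  34.9  12.5]
side 0.61 [262.3 244. ] [438.5 -43.9  36.2 106.8  31.7]
side 0.6 [145.7 249.7] [666.8 221.3  38.9 103.   39.3]
side 0.53 [215.9 340.9] [ 677.1 -102.5   35.7  100.7   78.7]
81 [130.  301.2] [778.7 -53.4   6. ]
24 [152.4 234.7] [724.9  92.    6. ]
28 [162.1 188.6] [700.9 192.3   6. ]
27 [196.1 428.4] [ 636.7 -332.4    6. ]
77 [343.3 330.3] [ 321.2 -122.     6. ]
```

View pics/l5.png

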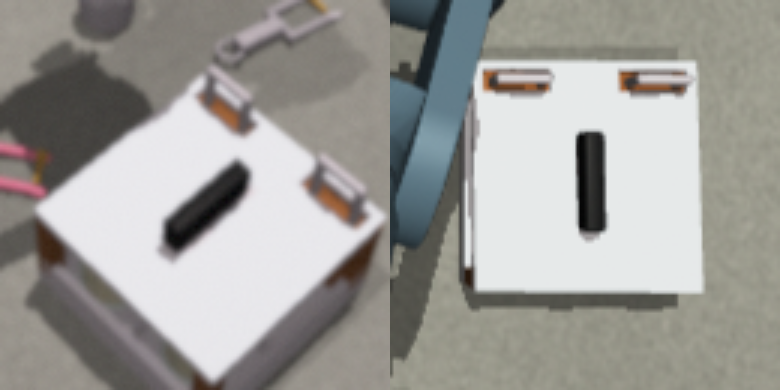

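The lid is seated: both eyes stand up through their slots at crop (520,80) and (660,80), and the lid is flat. Now I fit the hook poses with a silhouette model.

```bash
cat >> h.py <<'E'
from scipy.optimize import minimize
def model(p,cam,z0,S=4):
    x,y,a=p;c,s=np.cos(a),np.sin(a)
    polys=[[(-64,-7),(-22,-7),(-22,7),(-64,7)],[(-26,-17),(-19,-17),(-19,17),(-26,17)],[(-22,10),(22,10),(22,17),(-22,17)],[(-22,-17),(22,-17),(22,-10),(-22,-10)]]
    m=np.zeros((420*S,560*S),np.uint8)
    def dr(q,v=255):
        for z in((z0+2,z0+10) if cam=="side" else (z0+8,)):
            pts=[proj(cam,[x+c*u-s*w,y+s*u+c*w,z])[::-1] for u,w in q]
            cv2.fillPoly(m,[np.round((np.array(pts)+.5)*S).astype(np.int32)],v)
    for q in polys: dr(q)
    # ring
    th=np.linspace(0,2*np.pi,24)
    dr([(-72.5+8.5*np.cos(t),8.5*np.sin(t)) for t in th]); dr([(-72.5+5*np.cos(t),5*np.sin(t)) for t in th],0)
    return m
def fithook(cam,im,p0,z0=0.,th=28):
    p0=np.array(p0,float);r=proj(cam,[p0[0]-25,p0[1],6]).astype(int);w=45
    sl=(slice(r[0]-w,r[0]+w),slice(r[1]-w,r[1]+w))
    g=im[sl].astype(np.float32).min(2);g=np.clip((g-np.median(g)-8)/50,0,1)
    g=cv2.GaussianBlur(g,(0,0),.7)
    def f(d):
        M=model(p0+[d[0],d[1],d[2]/30],cam,z0);M=cv2.resize(M,(560,420),interpolation=cv2.INTER_AREA)[sl]/255.
        M=cv2.GaussianBlur(M.astype(np.float32),(0,0),.9)
        return -(g*M).sum()/np.sqrt((g*g).sum()*(M*M).sum())
    best=None
    for st in((0,0,0),(4,4,2),(-4,4,-2),(4,-4,-2),(-4,-4,2)):
        o=minimize(f,st,method="Nelder-Mead",options=dict(initial_simplex=np.array(st)+[[0,0,0],[4,0,0],[0,4,0],[0,0,3]],maxfev=120,xatol=.1,fatol=1e-4))
        if best is None or o.fun<best.fun: best=o
    p=p0+[best.x[0],best.x[1],best.x[2]/30];return np.array([p[0],p[1],np.degrees(p[2])]),-best.fun
E
python3 - <<'E'
from h import *
np.set_printoptions(precision=1,suppress=True)
t=snap("top");s=snap("side")
print(fithook("top",t,[708,85,.19]),fithook("side",s,[708,85,.19]))
print(fithook("side",s,[704,-108,-.19]))
E
```

```text
(array([712.3,  83.6,  15.1]), np.float64(0.529069721698761)) (array([713.6,  84.3,  11.6]), np.float64(0.3358146846294403))
(array([ 707.7, -107.3,  -13.2]), np.float64(0.07863662391901016))
```

```bash
python3 - <<'E'
s=open('h.py').read()
s=s.replace("    g=cv2.GaussianBlur(g,(0,0),.7)\n","    W=cv2.dilate(cv2.resize(model(p0,cam,z0),(560,420))[sl],np.ones((13,13)))>0;bg=im[sl].astype(np.float32).min(2);v=np.median(bg[W]);g=np.clip((bg-v-10)/50,0,1)*W\n")
open('h.py','w').write(s)
E
python3 - <<'E'
from h import *
np.set_printoptions(precision=1,suppress=True)
t=snap("top");s=snap("side")
print(fithook("top",t,[708,85,.19]),fithook("side",s,[708,85,.19]))
print(fithook("side",s,[704,-108,-.19]),fithook("top",t,[704,-108,-.19]))
m=next((r["region"] for r in arm.cut_out("side","hook") if abs(r["centre"][0]-176)<8),None)
if m is not None: print(s[m].min(1).mean(), m.sum())
print(proj("side",[708,85,6]),np.median(s[150:200,270:310].min(2)),s[150:200,270:310].min(2).max())
E
```

```text
(array([712.3,  83.5,  15. ]), np.float64(0.8487972021102905)) (array([714.4,  84.7,  12.7]), np.float64(0.65352463722229))
(array([ 710.4, -107.2,  -12.2]), np.float64(0.5981009006500244)) (array([693.4, -67.2,  60.9]), np.float64(0.4955441653728485))
[168.8 294.1] 139.0 230
```

Run:
```python
from h import *
np.set_printoptions(precision=1,suppress=True)
P=lambda u,v,z: onz("top",[140+v/4-.4,225+u/4-.4],z)[:2]
for n,h,r,tl,arm2 in(("L",(26,52),(86,199),((68,114),(82,182)),(75,30)),("R",(385,62),(380,220),((394,136),(386,205)),(434,62))):
    a,b=P(*h,8),P(*r,8);d=a-b
    print(n,"hinge",a,"ring",b,"len",np.hypot(*d),"yaw",np.degrees(np.arctan2(d[1],d[0])-np.arctan2(11.5,88.5)))
    A,B=P(*tl[0],10),P(*tl[1],10);d=A-B;print("  tail",A,B,np.hypot(*d),np.degrees(np.arctan2(d[1],d[0])),"arm2 tip",P(*arm2,8))
```

```text
L hinge [723.7  99.7] ring [642.8  64.1] len 88.38914833970685 yaw 16.303462841965473
  tail [689.1  75.3] [651.7  66.4] 38.439247574763336 13.30459646812769 arm2 tip [736.6  73.2]
R hinge [722.3 -97.4] ring [634.7 -95.7] len 87.67352657795651 yaw -8.497612289324037
  tail [ 680.8 -102.7] [642.7 -98.8] 38.31705095562973 -5.853375542900119 arm2 tip [ 722.9 -124.3]
```

Request:
{"method": "jog_arm", "body": {
  "deltas": [
    [0.475,0.775,0,0,0,0.285],
    [0.475,0.775,0,0,0,0.285],
    [0.475,0.775,0,0,0,0.285],
    [0.475,0.775,0,0,0,0.285],
    [0.475,0.775,0,0,0,0.285],
    [0.475,0.775,0,0,0,0.285],
    [0.475,0.775,0,0,0,0.285],
    [0.475,0.775,0,0,0,0.285]
  ],
  "fingers": 0
}}

```text
t: 47.75
eef_pos: [669.8, 72.8, 133.4]
orientation: [180.0, 0.0, 14.6]
force: [0.8, -0.4, 0.2]
grip_width: 43.0
grip_force: 0.0
```

Request:
{"method": "jog_arm", "body": {
  "deltas": [
    [0,0,-0.4,0,0,0],
    [0,0,-0.8,0,0,0],
    [0,0,-0.8,0,0,0],
    [0,0,-0.8,0,0,0],
    [0,0,-0.8,0,0,0],
    [0,0,-0.8,0,0,0],
    [0,0,-0.8,0,0,0],
    [0,0,-0.5,0,0,0]
  ]
}}

```text
t: 48.75
eef_pos: [668.6, 71.8, 17.9]
orientation: [-180.0, 0.1, 14.5]
force: [0.1, 0.1, 0.3]
grip_width: 42.7
grip_force: 0.0
```

Run:
```python
from h import *
np.set_printoptions(precision=1,suppress=True)
s=snap("side");t=snap("top")
print(arm.read_state()["eef_pos"],arm.read_state()["orientation"])
for n,rc in brass(s): print(n,rc,onz("side",rc,6))
for n,rc in brass(t): print("top",n,rc,onz("top",rc,6))
print(fithook("top",t,[700,-107,-.15]),fithook("side",s,[704,-108,-.15]))
```

```text
[668.1  71.8  17.7] [-180.     0.1   14.5]
39 [  0.9 202.5] [1092.1 1023.5    6. ]
14 [148.  264.2] [703.5 194.4   6. ]
14 [209.1 354.2] [ 719.8 -104.3    6. ]
15 [264.8 262.9] [466.4 -78.2   6. ]
22 [297.3 414.1] [ 636.  -333.4    6. ]
top 159 [129.9 306.9] [779.2 -66.    6. ]
top 24 [156.  323.2] [ 721.  -102.9    6. ]
top 27 [196.1 428.4] [ 636.7 -332.4    6. ]
top 28 [272.  309.2] [467.9 -75.9   6. ]
top 151 [342.8 326.1] [ 322.1 -113.4    6. ]
(array([ 705.4, -106.3,   -9.2]), np.float64(0.8482452630996704)) (array([ 706.8, -106.6,  -11.7]), np.float64(0.6776353716850281))
```

Request:
{"method": "jog_arm", "body": {
  "deltas": [
    [0.1,0,-0.3,0,0,0],
    [0,0,-0.3,0,0,0],
    [0,0,-0.3,0,0,0],
    [0,0,-0.2,0,0,0],
    [0,0,-0.15,0,0,0],
    [0,0,-0.1,0,0,0],
    [0,0,0,0,0,0],
    [0,0,0,0,0,0]
  ]
}}

```text
t: 49.85
eef_pos: [671.3, 71.8, -7.4]
orientation: [180.0, -0.0, 14.5]
force: [-0.0, 0.1, -0.0]
grip_width: 42.6
grip_force: 0.0
```

Request:
{"method": "jog_arm", "body": {
  "deltas": [
    [0,0,0,0,0,0],
    [0,0,0,0,0,0],
    [0,0,0,0,0,0],
    [0,0,0,0,0,0],
    [0,0,0,0,0,0],
    [0,0,0,0,0,0],
    [0,0,0,0,0,0],
    [0,0,0,0,0,0]
  ],
  "fingers": 1
}}

```text
t: 50.85
eef_pos: [671.2, 71.8, -7.6]
orientation: [180.0, -0.0, 14.5]
force: [-1.7, 1.1, -0.9]
grip_width: 0.5
grip_force: 0.0
```

It closed above the hook, so the tips are still higher than 12 mm. Open and go lower in small steps.

Request:
{"method": "jog_arm", "body": {
  "deltas": [
    [0,0,0,0,0,0],
    [0,0,0,0,0,0],
    [0,0,0,0,0,0],
    [0,0,0,0,0,0],
    [0,0,-0.1,0,0,0],
    [0,0,-0.1,0,0,0],
    [0,0,-0.15,0,0,0],
    [0,0,-0.1,0,0,0]
  ],
  "fingers": 0
}}

```text
t: 51.85
eef_pos: [671.0, 71.8, -17.0]
orientation: [-180.0, 0.0, 14.5]
force: [0.1, -0.7, 0.1]
grip_width: 42.3
grip_force: 0.0
```

Request:
{"method": "jog_arm", "body": {
  "deltas": [
    [0,0,0,0,0,0],
    [0,0,0,0,0,0],
    [0,0,0,0,0,0],
    [0,0,0,0,0,0],
    [0,0,0,0,0,0],
    [0,0,0,0,0,0],
    [0,0,0,0,0,0],
    [0,0,0,0,0,0]
  ],
  "fingers": 1
}}

```text
t: 52.85
eef_pos: [671.1, 71.8, -16.6]
orientation: [-180.0, 0.0, 14.5]
force: [-0.3, -0.1, 0.8]
grip_width: 0.1
grip_force: 0.0
```

Run:
```python
from h import *
np.set_printoptions(precision=1,suppress=True)
s=snap("side");t=snap("top")
for n,rc in brass(s): print(n,rc,onz("side",rc,6))
for c,i in(("side",s),("top",t)):
    for r in arm.cut_out(c,"hook"): print(c,r["confidence"],np.array(r["centre"]),r["region"].sum(),axis(c,r["region"],6))
for z in(-17,0,6,20): print(z,proj("side",[671,71.8,z]))
# rows of dark pixels around gripper
g=s.max(2); sub=g[160:200,262:312]
for r in sub[::2]: print("".join("#" if v<60 else ("+" if v>175 else "o" if v>150 else ".") for v in r))
```

```text
153 [  2.4 193.2] [1057.3 1037.5    6. ]
9 [148.6 263.9] [701.5 193.3   6. ]
13 [209.2 354.4] [ 719.7 -104.9    6. ]
16 [264.6 262.8] [466.6 -77.6   6. ]
23 [297.1 414. ] [ 636. -333.    6.]
side 0.92 [290.9 434.3] 493 [ 677.7 -349.1   36.7  108.6   63.4]
side 0.92 [263.6 241.8] 410 [436.2 -44.4  36.1 105.4  34.8]
side 0.74 [218.5 337.7] 238 [ 677.8 -102.8   33.    83.8   78.8]
side 0.66 [148.1 239.9] 123 [657.8 236.3  24.8  56.1  37.3]
top 0.86 [177.6 436.2] 231 [ 674.5 -346.4   31.5   88.7   64.8]
top 0.68 [284.9 294.4] 337 [436.4 -43.7  34.9  98.7  37. ]
top 0.65 [174.3 324.7] 323 [ 679.9 -101.7   34.6   96.6   76.8]
top 0.59 [181.6 166.4] 137 [661.8 232.8  17.4  49.2  47.6]
top 0.5 [211.5 280.6] 364 [598.2  -3.   45.8  41.2   1.2]
-17 [185.2 286.7]
0 [180.4 286.7]
6 [178.7 286.7]
20 [174.6 286.8]
ooooooooo....###################.......########...
ooooooooooo......#################..##########....
ooooooooooooooo....########################.......
oooooooooooooooo...####################...........
ooooooooooooooo.....#.##############.....ooo......
..ooooooooooo.........##########.......o..........
ooo.ooooooo...........#...#####....ooo............
......................#..#####...oo...............
......................##.####.....................
..................................................
..................................................
..................................................
..................................................
..................................................
..................................................
..................................................
..................................................
..................................................
..................................................
..................................................
```

Request:
{"method": "jog_arm", "body": {
  "deltas": [
    [0,0,0.4,0,0,0],
    [0,0,0.8,0,0,0],
    [0,0,1,0,0,0],
    [-0.3,-1,1,0,0,0],
    [-0.6,-1,0.8,0,0,0],
    [-0.6,-1,0,0,0,0],
    [-0.6,-1,0,0,0,0],
    [-0.6,-1,0,0,0,0]
  ],
  "fingers": 0
}}

```text
t: 54.05
eef_pos: [615.7, -29.3, 62.6]
orientation: [-180.0, 0.1, 14.5]
force: [0.1, 0.7, -0.6]
grip_width: 42.8
grip_force: 0.0
```

Run:
```python
from h import *
np.set_printoptions(precision=1,suppress=True)
s=snap("side");t=snap("top")
print(arm.read_state()["eef_pos"])
for n,rc in brass(t)+brass(s): print(n,rc,onz("top",rc,6))
print(fithook("top",t,[711,84,.25]),fithook("side",s,[711,84,.25]))
for r in arm.cut_out("top","hook"): print(r["confidence"],np.array(r["centre"]),r["region"].sum(),axis("top",r["region"],6))
g=t.min(2)
for r in g[145:195,222:260]: print("".join("#" if v<60 else ("O" if v>175 else "o" if v>140 else ".") for v in r))
```

```text
[615.4 -30.2  62.5]
92 [130.  302.4] [778.8 -56.    6. ]
24 [151.6 236.1] [726.7  88.9   6. ]
27 [161.9 188.5] [701.2 192.7   6. ]
27 [196.1 428.4] [ 636.7 -332.4    6. ]
12 [270.2 307.9] [471.5 -73.    6. ]
82 [343.2 329.7] [ 321.5 -120.8    6. ]
77 [  1.6 199.6] [1076.8  184.8    6. ]
11 [148.7 264. ] [734.5  27.8   6. ]
10 [166.  299.5] [697.4 -51.1   6. ]
7 [209.1 353.9] [ 604.7 -170.5    6. ]
23 [297.1 414. ] [ 420.  -298.3    6. ]
(array([712.4,  83.6,   2.5]), np.float64(0.806898295879364)) (array([694.9,  86. ,  -2.5]), np.float64(0.49663829803466797))
0.64 [181.4 433.7] 412 [ 677.  -347.    35.5  105.8   63.1]
0.63 [173.6 175.9] 353 [670.2 215.7  37.9  89.9  42.3]
.o.oooo..ooooo......oo....ooo..##.....
oooooooo.oooo...o..........o..###.....
oooooooo..ooo..ooo....oooo...###......
.oo..ooo...ooooooo....oOo....##.......
.oo....o....oooooooo.oOOo...###.......
ooo....o.............oOOo..###........
ooo..ooo..............OOo..###........
ooooooo.....#.......#.OO..####........
oooooo......#........oOO..###.........
o..ooo..ooOo#.ooo.....OO..###.........
...oooo.ooOo.oooo.....OO.###
[... 831 characters left out ...]
o...o..ooooo.oOOOOO..............####
........ooo...oOOOOO..............####
.o......ooo...oOOOOO.............#####
oo.....ooo....oOOOOO.............#####
ooo....ooo....oOOOOO.............#####
oo......o.....oOOOOO............######
oo............oOOOOo............######
o..............OOOO.............######
.o.............OOOO............#######
.o.............OOOo............#######
.....o.......oO...............########
...ooo.......oO...............########
o.oooo.......oO...............########
..o.......o.ooO..............#########
..........ooooO..............#########
......ooooooooOo.............#########
...oo.oooo.ooooO............##########
oooooooooooo................########.#
```

The first closing rubbed the hook's tail round: it now lies at (712.4,83.6) with yaw about 2.5°. I re-approach with a narrower opening and feel for the table with the tips.

Request:
{"method": "jog_arm", "body": {
  "deltas": [
    [0.34,0.7,0.2,0,0,-0.25],
    [0.34,0.7,0.2,0,0,-0.25],
    [0.34,0.7,0,0,0,-0.25],
    [0.34,0.7,0,0,0,-0.25],
    [0.34,0.7,0,0,0,-0.25],
    [0.34,0.7,0,0,0,-0.25],
    [0.34,0.7,0,0,0,-0.25],
    [0.34,0.7,0,0,0,-0.25]
  ],
  "fingers": 0.3
}}

```text
t: 55.2
eef_pos: [671.7, 84.8, 71.0]
orientation: [-180.0, 0.0, 2.5]
force: [0.9, -1.2, 0.4]
grip_width: 29.9
grip_force: 0.0
```

Request:
{"method": "jog_arm", "body": {
  "deltas": [
    [0,0,-0.4,0,0,0],
    [0,0,-0.8,0,0,0],
    [0,0,-0.8,0,0,0],
    [0,0,-0.8,0,0,0],
    [0,0,-0.7,0,0,0],
    [0,0,-0.4,0,0,0],
    [0,0,-0.3,0,0,0],
    [0,0,0,0,0,0]
  ]
}}

```text
t: 56.2
eef_pos: [671.5, 83.8, -12.8]
orientation: [-180.0, 0.0, 2.5]
force: [0.2, 0.4, -0.4]
grip_width: 29.9
grip_force: 0.0
```

Request:
{"method": "jog_arm", "body": {
  "deltas": [
    [0,-0.1,0,0,0,0],
    [0,0,-0.1,0,0,0],
    [0,0,-0.1,0,0,0],
    [0,0,0,0,0,0],
    [0,0,0,0,0,0],
    [0,0,0,0,0,0],
    [0,0,0,0,0,0],
    [0,0,0,0,0,0]
  ]
}}

```text
t: 57.2
eef_pos: [671.6, 81.8, -16.6]
orientation: [180.0, -0.0, 2.5]
force: [-0.8, 1.1, -0.2]
grip_width: 30.3
grip_force: 0.0
```

Request:
{"method": "jog_arm", "body": {
  "deltas": [
    [0,0,-0.1,0,0,0],
    [0,0,0,0,0,0],
    [0,0,0,0,0,0],
    [0,0,0,0,0,0],
    [0,0,0,0,0,0],
    [0,0,0,0,0,0],
    [0,0,0,0,0,0],
    [0,0,0,0,0,0]
  ]
}}

```text
t: 58.2
eef_pos: [671.5, 81.8, -18.6]
orientation: [-180.0, 0.0, 2.5]
force: [-0.5, 0.2, -1.1]
grip_width: 30.3
grip_force: 0.0
```

Request:
{"method": "jog_arm", "body": {
  "deltas": [
    [0,0,-0.1,0,0,0],
    [0,0,0,0,0,0],
    [0,0,0,0,0,0],
    [0,0,0,0,0,0],
    [0,0,0,0,0,0],
    [0,0,0,0,0,0],
    [0,0,0,0,0,0],
    [0,0,0,0,0,0]
  ]
}}

```text
t: 59.2
eef_pos: [671.5, 81.8, -20.6]
orientation: [-180.0, 0.0, 2.5]
force: [-0.4, 0.3, -0.1]
grip_width: 29.7
grip_force: 0.0
```

Request:
{"method": "jog_arm", "body": {
  "deltas": [
    [0,0,-0.1,0,0,0],
    [0,0,0,0,0,0],
    [0,0,0,0,0,0],
    [0,0,0,0,0,0],
    [0,0,0,0,0,0],
    [0,0,0,0,0,0],
    [0,0,0,0,0,0],
    [0,0,0,0,0,0]
  ]
}}

```text
t: 60.2
eef_pos: [671.5, 81.8, -22.6]
orientation: [-180.0, 0.0, 2.5]
force: [0.1, 0.7, 0.2]
grip_width: 29.8
grip_force: 0.0
```

Request:
{"method": "jog_arm", "body": {
  "deltas": [
    [0,0,-0.1,0,0,0],
    [0,0,0,0,0,0],
    [0,0,0,0,0,0],
    [0,0,0,0,0,0],
    [0,0,0,0,0,0],
    [0,0,0,0,0,0],
    [0,0,0,0,0,0],
    [0,0,0,0,0,0]
  ]
}}

```text
t: 61.2
eef_pos: [671.6, 81.8, -24.6]
orientation: [-180.0, -0.0, 2.5]
force: [-1.1, -0.5, 0.0]
grip_width: 30.2
grip_force: 0.0
```

Request:
{"method": "jog_arm", "body": {
  "deltas": [
    [0,0,-0.1,0,0,0],
    [0,0,0,0,0,0],
    [0,0,0,0,0,0],
    [0,0,0,0,0,0],
    [0,0,0,0,0,0],
    [0,0,0,0,0,0],
    [0,0,0,0,0,0],
    [0,0,0,0,0,0]
  ]
}}

```text
t: 62.2
eef_pos: [671.6, 81.8, -26.6]
orientation: [-180.0, -0.0, 2.5]
force: [-0.3, -0.4, -1.3]
grip_width: 30.0
grip_force: 0.0
```

Run:
```python
from h import *
np.set_printoptions(precision=1,suppress=True)
s=snap("side");print(arm.read_state()["eef_pos"],arm.read_state()["force"])
cv2.imwrite("pics/k1.png",cv2.resize(s[140:205,255:325],None,fx=8,fy=8,interpolation=cv2.INTER_CUBIC)[...,::-1])
for z in(-27,0,12): print(z,(proj("side",[671,81.8,z])-[140,255])*8)
```

```text
[671.5  81.8 -26.6] [-0.6 -0.2  0.2]
-27 [366.5 231.6]
0 [306.2 231.8]
12 [278.6 231.9]
```

View pics/k1.png

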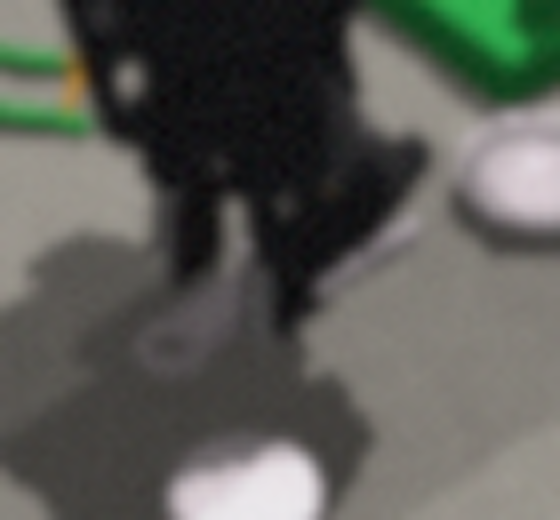

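The last picture shows the fingers straddling the tail, tips at crop (190,280) and (285,330), with the grey ring at (165,345). Close.

Request:
{"method": "jog_arm", "body": {
  "deltas": [
    [0,0,0,0,0,0],
    [0,0,0,0,0,0],
    [0,0,0,0,0,0],
    [0,0,0,0,0,0],
    [0,0,0,0,0,0],
    [0,0,0,0,0,0],
    [0,0,0,0,0,0],
    [0,0,0,0,0,0]
  ],
  "fingers": 1
}}

```text
t: 63.25
eef_pos: [671.6, 81.7, -26.5]
orientation: [180.0, -0.0, 2.5]
force: [-1.7, -0.6, 3.2]
grip_width: 12.0
grip_force: 59.9
```

Run:
```python
from h import *
np.set_printoptions(precision=1,suppress=True)
s=arm.read_state();print(s["eef_pos"],s["force"],s["moment"],s["grip_width"],s["grip_force"])
t=snap("top");
for n,rc in brass(t): print(n,rc,onz("top",rc,6))
print(fithook("top",t,[712.4,83.6,.04]))
```

```text
[671.6  81.7 -26.5] [-1.7 -0.6  3.2] [-0.   0.3 -0. ] 12.018869817829819 59.92628574371338
149 [129.8 306.2] [779.3 -64.4   6. ]
24 [156.  323.2] [ 721.  -102.9    6. ]
28 [196.2 428.5] [ 636.5 -332.6    6. ]
28 [272.  309.2] [467.9 -75.9   6. ]
157 [342.6 324.6] [ 322.5 -110.1    6. ]
(array([682.4,  73.4,   3.5]), np.float64(0.36545833945274353))
```

Gripped (12.0 mm, matching the 14 mm tail as the handle did). Lift and carry to a start point in front of the left eye's outer leg.

Request:
{"method": "jog_arm", "body": {
  "deltas": [
    [0,0,0.3,0,0,0],
    [0,0,0.8,0,0,0],
    [0,0,0.9,0,0,0],
    [0,0,0.9,0,0,0],
    [0,0,0.9,0,0,0],
    [0,0,0.9,0,0,0],
    [0,0,0.9,0,0,0],
    [0,0,0.9,0,0,0]
  ]
}}

```text
t: 64.3
eef_pos: [671.5, 81.8, 104.6]
orientation: [-180.0, -0.0, 2.5]
force: [0.4, 0.1, -1.3]
grip_width: 12.0
grip_force: 59.5
```

Run:
```python
from h import *
np.set_printoptions(precision=1,suppress=True)
s=arm.read_state();p=s["eef_pos"];print(p,s["orientation"],s["force"],s["grip_width"])
z=p[2]+26.5
t=snap("top");i=snap("side")
for n,rc in brass(t): print("top",n,rc,onz("top",rc,z+6)-p)
for n,rc in brass(i): print("side",n,rc,onz("side",rc,z+6)-p)
print(fithook("top",t,[p[0]+41,p[1]+2,.04],z),fithook("side",i,[p[0]+41,p[1]+2,.04],z))
```

```text
[671.5  81.8 104.6] [-180.    -0.     2.5] [ 0.4  0.1 -1.3] 11.959811861476181
top 160 [130.1 310.1] [  68.5 -148.2   32.5]
top 23 [156.  323.4] [  18.1 -174.2   32.5]
top 4 [158.5 186.5] [ 7.7 86.3 32.5]
top 28 [196.2 428.5] [ -55.  -373.1   32.5]
top 28 [272.  309.2] [-201.2 -150.6   32.5]
top 178 [342.7 325.2] [-327.4 -181.4   32.5]
side 10 [148.6 264.1] [-63.3  -4.9  32.5]
side 10 [209.6 354.6] [ -48.9 -250.4   32.5]
side 16 [264.6 262.8] [-256.6 -227.1   32.5]
side 23 [297.1 414. ] [-117.3 -437.    32.5]
(array([674.3,  82.6,  10.1]), np.float64(0.5200617909431458)) (array([680. ,  58.6,  -8.7]), np.float64(0.5486016273498535))
```

Request:
{"method": "jog_arm", "body": {
  "deltas": [
    [-0.4,-0.5,0,0,0,0],
    [-0.7,-0.83,0,0,0,0],
    [-0.7,-0.83,0,0,0,0],
    [-0.7,-0.83,0,0,0,0],
    [-0.7,-0.83,0,0,0,0],
    [-0.7,-0.83,0,0,0,-0.1],
    [-0.7,-0.83,0,0,0,-0.1],
    [-0.7,-0.83,0,0,0,-0.08]
  ]
}}

```text
t: 65.4
eef_pos: [564.5, -45.5, 103.2]
orientation: [-180.0, 0.0, 0.8]
force: [0.1, -0.7, -1.3]
grip_width: 12.0
grip_force: 59.5
```

Request:
{"method": "jog_arm", "body": {
  "deltas": [
    [-0.7,-0.83,0,0,0,0],
    [-0.7,-0.83,0,0,0,0],
    [-0.7,-0.83,0,0,0,0],
    [-0.7,-0.83,0,0,0,0],
    [-0.7,-0.83,0,0,0,0],
    [-0.7,-0.83,0,0,0,0],
    [-0.35,-0.365,0,0,0,0],
    [0,0,0,0,0,0]
  ]
}}

```text
t: 66.4
eef_pos: [474.2, -151.7, 103.5]
orientation: [-180.0, -0.0, 0.8]
force: [-0.1, -0.3, -1.0]
grip_width: 12.2
grip_force: 59.5
```

Run:
```python
from h import *
np.set_printoptions(precision=1,suppress=True)
s=arm.read_state();p=s["eef_pos"];print(p,s["orientation"],s["force"],s["grip_width"])
z=p[2]+26.5
t=snap("top");i=snap("side")
for n,rc in brass(t): print("top",n,rc,onz("top",rc,z+6)-p)
for n,rc in brass(i): print("side",n,rc,onz("side",rc,z+6)-p)
for c in("top","side"):
  for t_ in("eye_left_outer","eye_left_inner"):
    for r in arm.mark_of(c,t_): print(c,t_,r["confidence"],onz(c,r["centre"],90))
b=t[195:255,330:400].min(2)
for r in b: print("".join("#" if v<60 else ("O" if v>175 else "o" if v>120 else ".") for v in r))
```

```text
[ 474.2 -151.7  103.5] [-180.    -0.     0.8] [-0.1 -0.3 -1. ] 12.188437049411734
top 65 [130.1 300.6] [265.6 103.6  32.5]
top 4 [130.2 323.2] [266.2  60.   32.5]
top 24 [155.9 323.5] [215.9  59.   32.5]
top 27 [161.9 188.5] [198.6 316.   32.5]
top 26 [196.1 428.3] [ 142.7 -139.7   32.5]
top 27 [272.1 309.4] [-4.2 82.6 32.5]
side 396 [  5.  183.5] [393.5 930.1  32.5]
side 12 [209.3 354.2] [149.2 -15.5  32.5]
side 16 [264.6 262.8] [-58.9   7.   32.5]
side 23 [297.1 414. ] [  80.6 -203.3   32.5]
top eye_left_outer 0.59 [ 552.2 -145.5   90. ]
side eye_left_outer 0.74 [ 551.6 -145.7   90. ]
side eye_left_inner 0.61 [ 552.7 -180.8   90. ]
oooooooooooooooooooooooooooooooooooooooooooooooooooooooooooooooooooooo
oooooooooooooooooooooooooooooooooooooooooooooooooooooooooooooooooooooo
oooooooooooooooooooooooooooooooooooooooooooooooooooooooooooooooooooooo
oooooooooooooooooooooooooooooooooooooooooooooooooooooooooooooooooooooo
oooooooooooooooooooooooooooooooooooooooooooooooooooooooooooooooooooooo
oooooooooooooooooooooooooooooooooooooooooooooooooooooooooooooooooooooo
oooooooooooooooooooooooooooooooo
[... 3101 characters left out ...]
##########.###...............#..................####.OOOOOOOO
o...ooo..#########.####..............##....................####.OOOOOO
.....oo.#########..###...............#......................####.oOOOO
.o...o..#########.##.#..............##........................####oOOO
.ooo...##########.#.#...............#...........................###.oO
.oo....#########.####..............##............................####.
......#########.##.#...............#...............................###
.....#########..####..............##.................................#
o....#########.##.#...............#...................................
....#########.#####..............##...................................
```

Request:
{"method": "jog_arm", "body": {
  "deltas": [
    [0,0,-0.4,0,0,0],
    [0,0,-0.6,0,0,0],
    [0,0,-0.6,0,0,0],
    [0,0,-0.35,0,0,0],
    [0,0,-0.2,0,0,0],
    [0,0,0,0,0,0],
    [0,0,0,0,0,0],
    [0,0,0,0,0,0]
  ]
}}

```text
t: 67.7
eef_pos: [474.8, -151.5, 60.8]
orientation: [180.0, -0.0, 0.8]
force: [-0.1, 0.3, -0.2]
grip_width: 12.3
grip_force: 59.5
```

Run:
```python
from h import *
np.set_printoptions(precision=1,suppress=True)
s=arm.read_state();p=s["eef_pos"];print(p,s["orientation"],s["force"],s["grip_width"])
z=p[2]+26.5
i=snap("side");t=snap("top")
for nm,q in(("hinge",(56.8,11.5,6)),("gatetip",(56.8,-9,6)),("armL",(62,13.5,6)),("armR",(62,-13.5,6)),("leg",None)):
    w=[550.3,-150.8,98] if q is None else [p[0]+q[0],p[1]+.6+q[1],z+q[2]]
    print(nm,proj("side",w),proj("top",w))
r0,r1,c0,c1=225,285,265,330
hsv=cv2.cvtColor(i,cv2.COLOR_RGB2HSV)[r0:r1,c0:c1]
g=i[r0:r1,c0:c1].max(2)
print("rows",r0,"cols",c0)
for a,b in zip(hsv,g): print("".join("Y" if (15<=h[0]<=38 and h[1]>90 and h[2]>45) else "W" if (h[0]<15 and h[1]>90 and h[2]>45) else "#" if v<50 else "O" if v>175 else "o" if v>120 else "." for h,v in zip(a,b)))
```

```text
[ 474.8 -151.5   60.8] [180.   -0.    0.8] [-0.1  0.3 -0.2] 12.317688912839435
hinge [240.3 308.3] [240.7 344.6]
gatetip [246.8 315.9] [240.9 355. ]
armL [238.2 309.5] [238.  343.6]
armR [246.8 319.6] [238.3 357.3]
leg [237.1 319.6] [231.1 350.8]
rows 225 cols 265
o.#############################################..ooooooooOOooo..o
o..############################################.oooooooooOoooo..o
oo.###########################################..ooooooooooOoooooo
oo..##########################################..oooooooooooOOoooo
ooo.#####.####################################.oooooooooooooooooo
ooo..###...###################################.oooooooooo.ooooooo
oooo.###....##################################.oooooooooooooooo..
oooo..###...##################################.ooooooooOOoooooo.o
oooo..###...##################################..ooooooooOOooooooo
ooooo.####.###################################..oooooooooOOOooooo
ooooo..########################################.ooOOOoo.ooOOOoooo
oooooo.########################################.ooOOOoo..ooOOOooo
oooooo..###################################
[... 2424 characters left out ...]
o.....o..oooOOOOOOOOOOOOOo..############
oooo.o.....................o.o..o..oooOOOOOOOOOOOo..###.########.
oooo..o.............ooo.oo.o.o..o...oooOOOOOOOOoo..###.########..
oo....o..............o..oooo.o...o....ooOOOOOOo..###.#########..o
.......................o...ooo..o.....oooOOOOo..####.#########..o
...o................o...oo.....oooo.oo.oooOOo.##############...oO
.oo............o.o...o.ooo..o.oo....ooo..ooo.##############..ooOO
..................o..o.ooo...oooo..oooo.....##############..oOOOO
.............o.o..o.o....o..o.....ooooo...###############..oOOOOO
............o......o.o....o........oooo..###############..oOOOOOO
..............o......o.o..o.........oo..##############...oOOOOOOO
```

The leg in the side picture, at (237,320), agrees with its predicted pixel. Push in, reading the force.

Request:
{"method": "jog_arm", "body": {
  "deltas": [
    [0.15,0,0,0,0,0],
    [0.15,0,0,0,0,0],
    [0.15,0,0,0,0,0],
    [0.15,0,0,0,0,0],
    [0.1,0,0,0,0,0],
    [0.1,0,0,0,0,0],
    [0.1,0,0,0,0,0],
    [0,0,0,0,0,0]
  ]
}}

```text
t: 68.8
eef_pos: [492.2, -151.1, 60.1]
orientation: [-180.0, 0.1, 0.8]
force: [-3.8, 0.3, -0.4]
grip_width: 12.2
grip_force: 59.6
```

Request:
{"method": "jog_arm", "body": {
  "deltas": [
    [0.1,0,0,0,0,0],
    [0.1,0,0,0,0,0],
    [0.1,0,0,0,0,0],
    [0,0,0,0,0,0],
    [0,0,0,0,0,0],
    [0,0,0,0,0,0],
    [0,0,0,0,0,0],
    [0,0,0,0,0,0]
  ]
}}

```text
t: 69.8
eef_pos: [498.4, -151.1, 60.2]
orientation: [-180.0, 0.0, 0.8]
force: [-3.4, 2.1, -1.3]
grip_width: 12.0
grip_force: 59.3
```

The gate is giving way at about 3.5 N, as described. Continue.

Request:
{"method": "jog_arm", "body": {
  "deltas": [
    [0.1,0,0,0,0,0],
    [0.1,0,0,0,0,0],
    [0.1,0,0,0,0,0],
    [0.1,0,0,0,0,0],
    [0.1,0,0,0,0,0],
    [0,0,0,0,0,0],
    [0,0,0,0,0,0],
    [0,0,0,0,0,0]
  ]
}}

```text
t: 70.8
eef_pos: [509.1, -151.2, 60.7]
orientation: [-180.0, -0.1, 0.8]
force: [-0.2, 4.0, -0.2]
grip_width: 11.9
grip_force: 59.5
```

Request:
{"method": "jog_arm", "body": {
  "deltas": [
    [0.1,0,0,0,0,0],
    [0.1,0,0,0,0,0],
    [0.1,0,0,0,0,0],
    [0.1,0,0,0,0,0],
    [0.05,0,0,0,0,0],
    [0,0,0,0,0,0],
    [0,0,0,0,0,0],
    [0,0,0,0,0,0]
  ]
}}

```text
t: 71.8
eef_pos: [517.5, -151.4, 60.4]
orientation: [180.0, -0.0, 0.8]
force: [-0.8, 0.3, -0.6]
grip_width: 11.9
grip_force: 59.5
```

The gate force vanished, so it should have shut behind the leg. A little deeper, then a 6 mm pull-back would only cost time; I set it down on the lid and release.

Request:
{"method": "jog_arm", "body": {
  "deltas": [
    [0.1,0,0,0,0,0],
    [0.1,0,0,0,0,0],
    [0,0,-0.05,0,0,0],
    [0,0,-0.05,0,0,0],
    [0,0,-0.02,0,0,0],
    [0,0,0,0,0,0],
    [0,0,0,0,0,0],
    [0,0,0,0,0,0]
  ]
}}

```text
t: 72.8
eef_pos: [521.5, -151.4, 58.0]
orientation: [180.0, -0.0, 0.8]
force: [-0.2, -0.4, -0.3]
grip_width: 12.0
grip_force: 59.5
```

Request:
{"method": "jog_arm", "body": {
  "deltas": [
    [0,0,0,0,0,0],
    [0,0,0,0,0,0],
    [0,0,0,0,0,0],
    [0,0,0,0,0,0],
    [0,0,0,0,0,0],
    [0,0,0.3,0,0,0],
    [0,0,0.6,0,0,0],
    [0,0,1,0,0,0]
  ],
  "fingers": 0.3
}}

```text
t: 73.8
eef_pos: [521.3, -151.2, 96.7]
orientation: [-180.0, 0.0, 0.8]
force: [0.3, -0.5, 0.1]
grip_width: 29.6
grip_force: 0.0
```

Request:
{"method": "jog_arm", "body": {
  "deltas": [
    [0,0,1,0,0,0],
    [0.4,0,0.4,0,0,-0.2],
    [0.8,0.3,0,0,0,-0.2],
    [0.8,0.4,0,0,0,-0.2],
    [0.8,0.4,0,0,0,-0.2],
    [0.8,0.4,0,0,0,-0.2],
    [0.8,0.4,0,0,0,-0.3],
    [0.8,0.4,0,0,0,-0.3]
  ]
}}

```text
t: 74.8
eef_pos: [626.4, -104.9, 123.8]
orientation: [-180.0, 0.0, -8.9]
force: [0.3, 0.8, 0.6]
grip_width: 29.6
grip_force: 0.0
```

Run:
```python
from h import *
np.set_printoptions(precision=1,suppress=True)
s=arm.read_state();p=s["eef_pos"];print(p,s["orientation"],s["force"],s["grip_width"])
i=snap("side");t=snap("top")
for n,rc in brass(t): print("top",n,rc,onz("top",rc,90),onz("top",rc,6))
for n,rc in brass(i): print("side",n,rc,onz("side",rc,90),onz("side",rc,6))
for c in("top","side"):
    for r in arm.cut_out(c,"hook"): print(c,r["confidence"],np.array(r["centre"]),r["region"].sum(),axis(c,r["region"],6),axis(c,r["region"],90))
print(fithook("top",t,[705.4,-106.3,-.16]),fithook("side",i,[705.4,-106.3,-.16]))
print(fithook("side",i,[560,-151,.01],84.),fithook("top",t,[560,-151,.01],84.))
```

```text
[ 626.4 -104.9  123.8] [-180.     0.    -8.9] [0.3 0.8 0.6] 29.58413483479158
top 47 [129.7 294.5] [753.9 -37.2  90. ] [778.9 -38.5   6. ]
top 28 [162.1 188.6] [682.5 173.9  90. ] [700.9 192.3   6. ]
top 27 [196.1 428.4] [ 623.9 -306.    90. ] [ 636.7 -332.4    6. ]
top 22 [344.5 341.5] [ 333.7 -135.1   90. ] [ 319.4 -145.6    6. ]
side 10 [148.6 264.1] [641.8 118.5  90. ] [701.8 192.8   6. ]
side 10 [209.9 354.6] [ 656.7 -146.6   90. ] [ 718.5 -106.6    6. ]
side 22 [297.3 414.1] [ 583.5 -347.6   90. ] [ 635.9 -333.4    6. ]
top 0.8 [176.9 175.5] 430 [667.9 222.9  37.2 106.2  38.5] [652.4 201.9  34.   97.1  38.5]
top 0.71 [182.6 433. ] 345 [ 670.5 -345.6   35.3   91.6   61.8] [ 654.8 -318.    32.3   83.8   61.8]
side 0.94 [264.1 239.4] 370 [433.4 -45.7  34.9 102.3  39.5] [404.1 -92.7  30.9  90.6  39.5]
side 0.81 [287.5 436. ] 324 [ 674.  -346.8   32.8   92.5   63.2] [ 617.3 -359.5   29.1   81.9   63.2]
side 0.79 [217.8 340. ] 262 [ 680.  -101.4   36.7   87.6   78.8] [ 622.6 -142.1   32.5   77.6   78.8]
side 0.69 [145.7 247. ] 248 [666.6 221.2  39.3 103.   39.3] [610.7 143.7  34.8  91.3  39.3]
side 0.62 [245.6 311.4] 398 [ 577.8 -114.   114.6   41.6    2.5] [ 532.  -153.3  101.6   36.8    2.5]
(array([ 727. , -113.3,  -25.4]), np.float64(0.27089962363243103)) (array([ 708.9, -105. ,  -10.1]), np.float64(0.6920468211174011))
(array([ 541.2, -167.3,    4.9]), np.float64(0.45705297589302063)) (array([ 533.2, -163.7,    1.3]), np.float64(0.543052613735199))
```

The side view finds the clipped hook at (532,−153), 102 × 37 mm, in line with the leg at hook x ≈ −11. Now the second hook, tail at about (665,−100), yaw −9°.

Request:
{"method": "jog_arm", "body": {
  "deltas": [
    [0.5,0.06,-0.3,0,0,0],
    [0.6,0.06,-0.6,0,0,0],
    [0.6,0.06,-0.6,0,0,0],
    [0.2,0.04,-0.6,0,0,0],
    [0,0,-0.6,0,0,0],
    [0,0,-0.6,0,0,0],
    [0,0,-0.6,0,0,0],
    [0,0,-0.5,0,0,0]
  ]
}}

```text
t: 76.0
eef_pos: [663.2, -100.9, 35.1]
orientation: [-180.0, 0.0, -8.8]
force: [0.8, 0.6, 0.2]
grip_width: 29.8
grip_force: 0.0
```

Request:
{"method": "jog_arm", "body": {
  "deltas": [
    [0,0,-0.4,0,0,0],
    [0,0,-0.3,0,0,0],
    [0,0,0,0,0,0],
    [0,0,0,0,0,0],
    [0,0,0,0,0,0],
    [0,0,0,0,0,0],
    [0,0,0,0,0,0],
    [0,0,0,0,0,0]
  ]
}}

```text
t: 77.0
eef_pos: [663.6, -100.9, 22.0]
orientation: [-180.0, -0.0, -8.8]
force: [-0.6, -0.4, -1.0]
grip_width: 29.8
grip_force: 0.0
```

Run:
```python
from h import *
np.set_printoptions(precision=1,suppress=True)
s=arm.read_state();p=s["eef_pos"];print(p,s["orientation"],s["force"])
i=snap("side");t=snap("top")
for n,rc in brass(i)+brass(t): print(n,rc)
for r in arm.cut_out("side","hook"): print(r["confidence"],np.array(r["centre"]),r["region"].sum(),axis("side",r["region"],6))
r0,r1,c0,c1=195,245,315,375
for w in([p[0],p[1],0],[p[0],p[1],12]): print(proj("side",w)-[r0,c0])
g=i[r0:r1,c0:c1].max(2)
for a in g: print("".join("#" if v<60 else "O" if v>175 else "o" if v>130 else "." for v in a))
```

```text
[ 663.6 -100.9   22. ] [-180.    -0.    -8.8] [-0.6 -0.4 -1. ]
11 [  0.4 208.2]
10 [148.6 264.1]
7 [210.7 355.3]
14 [232.8 327.8]
23 [297.1 414. ]
26 [130.  290.6]
28 [162.1 188.6]
27 [196.1 428.4]
51 [343.7 335.7]
0.78 [148.5 249.6] 258 [668.4 218.1  40.5  96.1  39.3]
0.6 [287.  439.4] 355 [ 679.6 -349.3   31.8  103.8   65. ]
0.58 [262.4 241.9] 320 [434.5 -47.6  36.2 101.4  38.1]
0.49 [217.3 342.2] 239 [ 679.5 -106.1   29.7   94.6   78.7]
[27.7 21.1]
[24.4 21.7]
oooooooooooooo..########...##########################..oOOOO
ooooooooooooo...#######....######.##################..ooOOOO
ooooooooooooo...#######..o.######.##################..ooOOOO
ooooooooooooo...#######.oo..########################...oooOo
oooooooooooooo..#######.oo..#######################.....oooo
oooooooooooooo..######..oo..####################............
oooooooooooooo..######..oo..###################.............
oooooooooooooo..####...ooo.###################...o..........
oooooooooooooo..##.....oo..##################...oooo........
ooooooooooooooo......ooo...################....oooooo.......
ooooooooooooooo....ooo
[... 1717 characters left out ...]
ooooooooooooooooooooooooooooo
.......oooo...................oooooooooooooooooooooooooooooo
.......oOOOo..................oooooooooooooooooooooooooooooo
.......ooOOOo.................oooooooooooooooooooooooooooooo
........ooOOOo.................ooooooooooooooooooooooooooooo
.o......oooOOOOoo................ooooooooooooooooooooooooooo
oo......ooooOOOOoo................oooooooooooooooooooooooooo
.........ooooOOOOo.................ooooooooooooooooooooooooo
.........oooooOOOOo................ooooooooooooooooooooooooo
.........ooooooOOOo................ooooooooooooooooooooooooo
.........oooooooooo.................oooooooooooooooooooooooo
o.ooo....oooooOoo...................oooooooooooooooooooooooo
```

Request:
{"method": "jog_arm", "body": {
  "deltas": [
    [0.05,0.05,-0.3,0,0,0],
    [0,0,-0.5,0,0,0],
    [0,0,-0.3,0,0,0],
    [0,0,-0.2,0,0,0],
    [0,0,-0.2,0,0,0],
    [0,0,-0.1,0,0,0],
    [0,0,-0.1,0,0,0],
    [0,0,0,0,0,0]
  ]
}}

```text
t: 78.15
eef_pos: [664.6, -99.9, -12.0]
orientation: [-180.0, -0.0, -8.8]
force: [-0.1, -0.5, 0.7]
grip_width: 30.0
grip_force: 0.0
```

Request:
{"method": "jog_arm", "body": {
  "deltas": [
    [0,0,-0.1,0,0,0],
    [0,0,-0.1,0,0,0],
    [0,0,-0.1,0,0,0],
    [0,0,-0.1,0,0,0],
    [0,0,-0.1,0,0,0],
    [0,0,-0.1,0,0,0],
    [0,0,-0.1,0,0,0],
    [0,0,0,0,0,0]
  ]
}}

```text
t: 79.15
eef_pos: [664.4, -99.9, -26.3]
orientation: [-180.0, 0.0, -8.8]
force: [0.1, -0.5, 1.0]
grip_width: 30.2
grip_force: 0.0
```

Request:
{"method": "jog_arm", "body": {
  "deltas": [
    [0,0,0,0,0,0],
    [0,0,0,0,0,0],
    [0,0,0,0,0,0],
    [0,0,0,0,0,0],
    [0,0,0,0,0,0],
    [0,0,0,0,0,0],
    [0,0,0,0,0,0],
    [0,0,0,0,0,0]
  ],
  "fingers": 1
}}

```text
t: 80.15
eef_pos: [664.7, -99.9, -25.8]
orientation: [-180.0, -0.0, -8.8]
force: [-1.2, 1.6, 3.2]
grip_width: 12.3
grip_force: 59.7
```

Request:
{"method": "jog_arm", "body": {
  "deltas": [
    [0,0,0.3,0,0,0],
    [0,0,0.8,0,0,0],
    [0,0,0.9,0,0,0],
    [0,0,0.9,0,0,0],
    [0,0,0.9,0,0,0],
    [0,0,0.9,0,0,0],
    [0,0,0.9,0,0,0],
    [0,0,0.9,0,0,0]
  ]
}}

```text
t: 81.15
eef_pos: [664.5, -99.9, 105.2]
orientation: [180.0, 0.0, -8.8]
force: [0.4, -1.1, -0.2]
grip_width: 12.2
grip_force: 59.3
```

Request:
{"method": "jog_arm", "body": {
  "deltas": [
    [-0.4,-0.4,0,0,0,0.2],
    [-0.7,-0.63,0,0,0,0.2],
    [-0.7,-0.63,0,0,0,0.2],
    [-0.7,-0.63,0,0,0,0.2],
    [-0.7,-0.63,0,0,0,0.2],
    [-0.7,-0.63,0,0,0,0.2],
    [-0.7,-0.63,0,0,0,0.2],
    [-0.7,-0.63,0,0,0,0.2]
  ]
}}

```text
t: 82.15
eef_pos: [556.9, -196.6, 102.9]
orientation: [-180.0, 0.1, 0.9]
force: [0.1, -0.6, -0.4]
grip_width: 12.0
grip_force: 59.3
```

Request:
{"method": "jog_arm", "body": {
  "deltas": [
    [-0.7,-0.63,0,0,0,0],
    [-0.7,-0.63,0,0,0,0],
    [-0.7,-0.63,0,0,0,0],
    [-0.7,-0.63,0,0,0,0],
    [-0.7,-0.63,0,0,0,0],
    [-0.6,-0.6,0,0,0,0],
    [-0.1,-0.1,0,0,0,0],
    [0,0,0,0,0,0]
  ]
}}

```text
t: 83.15
eef_pos: [474.6, -273.2, 104.0]
orientation: [-180.0, -0.0, 0.8]
force: [-0.1, -0.2, -0.4]
grip_width: 11.8
grip_force: 59.3
```

Request:
{"method": "jog_arm", "body": {
  "deltas": [
    [0.04,0.085,-0.4,0,0,0],
    [0,0,-0.6,0,0,0],
    [0,0,-0.6,0,0,0],
    [0,0,-0.35,0,0,0],
    [0,0,-0.2,0,0,0],
    [0,0,0,0,0,0],
    [0,0,0,0,0,0],
    [0,0,0,0,0,0]
  ]
}}

```text
t: 84.15
eef_pos: [475.6, -271.7, 61.4]
orientation: [180.0, -0.0, 0.8]
force: [0.2, -0.2, -0.5]
grip_width: 12.2
grip_force: 59.3
```

Run:
```python
from h import *
np.set_printoptions(precision=1,suppress=True)
s=arm.read_state();p=s["eef_pos"];print(p,s["orientation"],s["force"])
i=snap("side");z=p[2]+26
for n,rc in brass(i): print(n,rc,onz("side",rc,90)-[p[0],p[1],0],onz("side",rc,90))
w=[551.9,-270.8,100];print("leg",proj("side",w),"gate",proj("side",[p[0]+41.5+16,p[1]+.6+2,z+6]))
for t in("eye_right_outer","eye_right_inner","eye_left_outer"):
    for r in arm.mark_of("side",t): print(t,r["confidence"],onz("side",r["centre"],90))
for r in arm.cut_out("side","hook"): print(r["confidence"],np.array(r["centre"]),r["region"].sum(),axis("side",r["region"],92))
```

```text
[ 475.6 -271.7   61.4] [180.   -0.    0.8] [ 0.2 -0.2 -0.5]
398 [  5.  183.5] [ 444.3 1144.    90. ] [919.9 872.3  90. ]
16 [264.6 262.8] [-42.1 150.7  90. ] [ 433.5 -121.    90. ]
23 [297.1 414. ] [108.  -75.6  90. ] [ 583.6 -347.3   90. ]
leg [276.4 368.9] gate [284.  360.6]
eye_right_outer 0.79 [ 551.7 -272.    90. ]
eye_left_outer 0.68 [ 484.3 -219.3   90. ]
0.75 [262.9 241. ] 299 [408.4 -95.3  29.   77.9  34.7]
0.7 [310.3 330.4] 210 [ 478.6 -271.4   21.7   85.3   86.8]
0.7 [289.8 432.8] 483 [ 619.1 -362.3   32.3   96.7   62.7]
0.41 [254.8 299.4] 119 [ 499.3 -150.1   32.6   18.4    6.8]
```

The network's right outer leg at (551.7,−272) agrees with mine at (551.9,−270.8). Push.

Request:
{"method": "jog_arm", "body": {
  "deltas": [
    [0.15,0,0,0,0,0],
    [0.15,0,0,0,0,0],
    [0.15,0,0,0,0,0],
    [0.15,0,0,0,0,0],
    [0.1,0,0,0,0,0],
    [0.1,0,0,0,0,0],
    [0.1,0,0,0,0,0],
    [0,0,0,0,0,0]
  ]
}}

```text
t: 85.4
eef_pos: [493.0, -271.2, 60.7]
orientation: [-180.0, 0.1, 0.8]
force: [-3.0, -0.2, -0.4]
grip_width: 12.1
grip_force: 59.3
```

Request:
{"method": "jog_arm", "body": {
  "deltas": [
    [0.1,0,0,0,0,0],
    [0.1,0,0,0,0,0],
    [0.1,0,0,0,0,0],
    [0,0,0,0,0,0],
    [0,0,0,0,0,0],
    [0,0,0,0,0,0],
    [0,0,0,0,0,0],
    [0,0,0,0,0,0]
  ]
}}

```text
t: 86.4
eef_pos: [499.3, -271.1, 60.8]
orientation: [-180.0, 0.0, 0.8]
force: [-2.8, 3.1, -1.8]
grip_width: 11.9
grip_force: 59.2
```

Request:
{"method": "jog_arm", "body": {
  "deltas": [
    [0.1,0,0,0,0,0],
    [0.1,0,0,0,0,0],
    [0.1,0,0,0,0,0],
    [0.1,0,0,0,0,0],
    [0.1,0,0,0,0,0],
    [0,0,0,0,0,0],
    [0,0,0,0,0,0],
    [0,0,0,0,0,0]
  ]
}}

```text
t: 87.4
eef_pos: [509.8, -271.3, 61.2]
orientation: [180.0, -0.1, 0.8]
force: [-0.6, 4.0, -0.7]
grip_width: 12.2
grip_force: 59.3
```

Request:
{"method": "jog_arm", "body": {
  "deltas": [
    [0.1,0,0,0,0,0],
    [0.1,0,0,0,0,0],
    [0.1,0,0,0,0,0],
    [0.1,0,0,0,0,0],
    [0.1,0,0,0,0,0],
    [0.1,0,0,0,0,0],
    [0,0,0,0,0,0],
    [0,0,0,0,0,0]
  ]
}}

```text
t: 88.4
eef_pos: [521.3, -271.5, 61.0]
orientation: [180.0, 0.0, 0.8]
force: [-0.3, 0.0, -0.3]
grip_width: 12.1
grip_force: 59.2
```

Request:
{"method": "jog_arm", "body": {
  "deltas": [
    [0,0,-0.05,0,0,0],
    [0,0,-0.05,0,0,0],
    [0,0,-0.03,0,0,0],
    [0,0,0,0,0,0],
    [0,0,0,0,0,0],
    [0,0,0,0,0,0],
    [0,0,0,0,0,0],
    [0,0,0,0,0,0]
  ]
}}

```text
t: 89.4
eef_pos: [521.3, -271.4, 58.4]
orientation: [-180.0, -0.0, 0.8]
force: [-0.2, -1.1, -0.4]
grip_width: 12.2
grip_force: 59.3
```

Request:
{"method": "jog_arm", "body": {
  "deltas": [
    [0,0,0,0,0,0],
    [0,0,0,0,0,0],
    [0,0,0,0,0,0],
    [0,0,0,0,0,0],
    [0,0,0,0,0,0],
    [0,0,0.3,0,0,0],
    [0,0,0.6,0,0,0],
    [0,0,1,0,0,0]
  ],
  "fingers": 0.3
}}

```text
t: 90.4
eef_pos: [521.2, -271.3, 97.3]
orientation: [-180.0, 0.0, 0.8]
force: [-0.3, -1.0, -0.2]
grip_width: 30.0
grip_force: 0.0
```

Request:
{"method": "jog_arm", "body": {
  "deltas": [
    [0,0,1,0,0,0],
    [0,0,1,0,0,0],
    [-0.2,0.8,0.5,0,0,0],
    [-0.2,1,0,0,0,0],
    [-0.2,1,0,0,0,0],
    [-0.2,1,0,0,0,0],
    [-0.2,1,0,0,0,0],
    [-0.2,1,0,0,0,0]
  ]
}}

```text
t: 91.4
eef_pos: [496.9, -153.9, 146.2]
orientation: [-180.0, 0.0, 0.8]
force: [-0.0, 0.3, 0.5]
grip_width: 30.1
grip_force: 0.0
```

Request:
{"method": "jog_arm", "body": {
  "deltas": [
    [-0.2,1,0,0,0,0],
    [-0.2,1,0,0,0,0],
    [-0.2,1,0,0,0,0],
    [-0.2,1,0,0,0,0],
    [-0.2,1,0,0,0,0],
    [-0.2,1,0,0,0,0],
    [-0.2,1,0,0,0,0],
    [-0.2,1,0,0,0,0]
  ]
}}

```text
t: 92.4
eef_pos: [465.0, 5.8, 146.4]
orientation: [180.0, -0.0, 0.8]
force: [0.1, -0.4, -0.2]
grip_width: 30.1
grip_force: 0.0
```

Request:
{"method": "jog_arm", "body": {
  "deltas": [
    [0,1,0,0,0,0],
    [0,1,0,0,0,0],
    [0,1,0,0,0,0],
    [0,1,0,0,0,0],
    [0,1,0,0,0,0],
    [0,1,0,0,0,0],
    [0,0,0,0,0,0],
    [0,0,0,0,0,0]
  ]
}}

```text
t: 93.4
eef_pos: [465.2, 124.5, 146.3]
orientation: [180.0, 0.0, 0.8]
force: [-0.2, 0.1, -0.8]
grip_width: 30.1
grip_force: 0.0
```

Run:
```python
from h import *
np.set_printoptions(precision=1,suppress=True)
i=snap("side");t=snap("top");print(arm.read_state()["t"])
for c,m in(("top",t),("side",i)):
    for n,rc in brass(m): print(c,n,rc,onz(c,rc,90))
    for r in arm.cut_out(c,"hook"): print(c,"hook",r["confidence"],np.array(r["centre"]),r["region"].sum(),axis(c,r["region"],92))
for c in("top","side"):
    for r in arm.cut_out(c,"tin"): print(c,"tin",r["confidence"],axis(c,r["region"],25))
    for r in arm.cut_out(c,"lid"): print(c,"lid",r["confidence"],axis(c,r["region"],84))
for k,(r0,r1,c0,c1) in(("top",(222,262,335,425)),("side",(225,305,290,385))):
    m=(t if k=="top" else i)[r0:r1,c0:c1];h=cv2.cvtColor(m,cv2.COLOR_RGB2HSV)
    print(k,r0,c0)
    for a,b in zip(h,m.min(2)): print("".join("Y" if (18<=q[0]<=38 and q[1]>100) else "w" if(q[0]<18 and q[1]>90) else "#" if v<70 else "." if v<140 else "o" if v<195 else " " for q,v in zip(a,b)))
```

```text
93.5
top 78 [130.2 301.9] [753.4 -52.2  90. ]
top 28 [162.1 188.6] [682.5 173.9  90. ]
top 28 [196.2 428.5] [ 623.7 -306.2   90. ]
top 27 [217.5 346.7] [ 577.7 -143.8   90. ]
top 36 [218.8 407.6] [ 577.7 -264.1   90. ]
top 28 [272.  309.2] [469.4 -71.3  90. ]
top 7 [340.  297.3] [340.1 -50.4  90. ]
top 4 [341.8 314.8] [337.6 -83.8  90. ]
top 66 [343.4 331.4] [ 335.3 -115.7   90. ]
top hook 0.82 [238.6 349.9] 363 [ 532.7 -149.3   96.2   33.5    0.4]
top hook 0.81 [237.5 412.7] 396 [ 535.4 -268.9   33.5   96.6   89.4]
top hook 0.75 [175.1 173.7] 302 [656.4 194.9  30.7  78.7  37.2]
top hook 0.69 [182.6 436.9] 351 [ 661.2 -320.    30.7   93.8   63.3]
top hook 0.58 [286.8 292.7] 382 [441.  -42.   31.6  95.8  35.3]
top hook 0.21 [243.2 342. ] 590 [ 487.4 -200.7  137.2  149.3    1.2]
side 197 [  2.8 187.8] [940.7 876.8  90. ]
side 12 [148.6 263.9] [641.6 118.9  90. ]
side 17 [231.4 326.4] [ 574.7 -146.2   90. ]
side 15 [264.8 262.9] [ 433.3 -121.5   90. ]
side 23 [270.  374.8] [ 576.  -266.3   90. ]
side 24 [297.2 414. ] [ 583.4 -347.4   90. ]
side hook 0.9 [280.6 360.6] 438 [ 537.8 -270.4 
[... 11327 characters left out ...]
     oo.#wwwwwww............
                                                  ooo.............o    o..#wwwwwww#............
                                                  oooooo.....o...o    oo.#wwwwwwww#............
                                                 ooooo oo...ooooo    oo.#wwwwwwww#.............
                                                 ooooo  oooooooo    o..#wwwwwww###.............
                                                ooooooo ooooooo    o..#ww##wwww##..............
                                                oooooooooooooo    oo.#w##..#####...............
                                                 ooo oooooo.oo   oo..###....###................
```

Both gates lie shut across the mouths beyond the legs (brass at x = 577.7, y = −144 and −264). The lid and the tin are in place and the arm is clear. Hand in.

```bash
python3 -c "
from cell import arm
print(arm.job_done())"
```

```text
the job is handed in; nothing more can be done
None
```

I handed the job in at 93.5 s of the 210 s allowed: both shakers stand in caddy cells, the lid is seated with both eyes through its slots, a snap hook is on each eye with its gate shut, and the tin was not moved; the hand-in call returned no verdict, so this is from my last camera check.

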